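# Load the drying stand and bar it shut

## Robot

A 7-joint arm with a two-finger parallel gripper is mounted at the origin on the work surface. World frame = base frame: x ahead of the robot, y to its left, z up, the work surface at z = 0. Lengths are in m, angles in rad, forces in N, time in s.
With the tool pointing down it reaches from about 0.375 to 0.925 m from the base axis. Payload 3.1 kg.
Tool frame: the origin (TCP) lies on the centre line of the jaws, within the pads' length; the fingertips stand 14 mm ahead of it and the grasp point (between the pads) lies 5 mm behind it; z points along the fingers, y is the direction in which the jaws open and shut (so a half turn about z gives the same grasp; the last joint's range is limited). The gripper opens to 85 mm and grips with 20 to 120 N. Pads are 22 mm wide; open, the fingers measure 114 mm over their backs; the gripper's body (76 mm by 85 mm) begins 54 mm behind the grasp point. The pads swing forward as they close: fully open they stand 13 mm farther back than shut.
Start: joints at [1.122, 0.383, 0.044, 1.598, -0.018, 1.161, -0.05], TCP at [0.223, -0.61, 0.245] pointing down, gripper open.
Joint ranges: [-2.61, 2.61], [-0.41, 2.15], [-1.48, 1.57], [0, 2.5], [-1.57, 4.71], [0.05, 1.97], [-2.85, 2.85]. Speed limits (rad/s): [2.79, 2.79, 3.14, 3.14, 3.14, 3.14, 3.14].

## Interface

Orientations are given as a 3x3 rotation matrix whose columns are the frame's x, y, z axes.
In Python, from cell import r gives the robot as it stands.
- The arm moves only by the tool arm_command, never from a script. Its arguments are lists of equal length, an entry for each row: "hand": the closure, from 0 (fully open) to 1 (shut); "offset": the shift along the tool's x, y, z in m, a list of three; "twist": the turn about the tool's z in degrees. A call has 1 to 20 rows; each row shifts and turns the commanded pose from where the row before left it, along the tool's axes as they then stand; what a row does not reach is not made up. A row lasts 1/12 s, in which the tool goes at most 41.7 mm and 7.16 degrees, less where a joint would pass 70% of its speed; a pose out of reach is approached as far as the arm can. A call is refused whole if a number of a shift passes 0.0417 or a number of a turn 7.16, either way. A call with a gripper value outside its range is refused whole. The fingers move at their own pace and stop on an object; "grip_force" is the grip in N (left out, the last holds). Time passes only in rows, so rows that do not move let the fingers close. It gives the time, the measured TCP pose, the force and the opening at its end, in the units of the state.
- r.get_state(): the state, without advancing time (a new reading comes with each control period).
- r.get_image(name): name is "side" or "top" or "wrist"; returns a dict with "img" (480x640x3 uint8, red, green, blue), "mtx" (3x3 intrinsics, pixels), "rvec" (rotation vector, rad) and "tvec" (3), from world to camera coordinates, as OpenCV has them. Camera axes: x right, y down, z forward; pixel columns grow to the right and rows downward; lengths in m; the calibration is good to about 2 mm. A picture is of the moment at which its call begins. There is no depth.
- r.job_done(): hands the job in, once; it reports no verdict.
The state is a dict: "time_s": time; "joint_positions": joint angles; "joint_velocities": joint speeds; "tau": joint torques, N m; "tcp_pos": TCP position; "ee_rot": TCP orientation; "ft_force": force on the tool from outside, world axes, zero at the start; "torque": the same for the moment, N m; "opening": finger opening in m.
Only numpy, scipy, OpenCV 4.12 (cv2) and the standard library are available. Lean on these libraries where they do the work, as an engineer would, in place of code of your own. Each camera call takes 0.05 s, during which the arm holds its last target.

## Task

First lift the locking bar straight up out of both its U brackets, keeping it level, and lay it on the roof of the hood. Then, with the tray pulled out, stack grey slabs flat, square and central on the tray, choosing thick and thin ones so that the top of the stack just meets the gauge's black mark (leave the spare ones lying flat on the bench), slide the loaded tray fully home under the hood and set the bar back down into both brackets. Leave the glassware and crockery where they stand.

Things in the scene. Friction and masses are not known exactly. Their poses are not given: they have to be found in the camera images.
- dryer: the drying stand, fixed: a 210 x 285 mm grey base plate with, along its y axis, the loading place with the gauge post (y = -85 mm), two U brackets for the bar (y = 0) and the hood (y = 37 to 153 mm). Origin on the bench, midway between the brackets; +y is the way the tray slides in, x runs across, from bracket to bracket
- tray (a joint): the sliding aluminium tray: 0 = pulled fully out (at the gauge post), 0.175 m = pushed fully home under the hood, against its stop. It slides along the stand's +y with about 2 N of friction and stays where it is left. With the bar in the brackets a loaded tray cannot get past
- tray_top (a point): centre of the tray's flat top face (144 mm along x, 96 mm along y), 12 mm above the bench; moves with the tray; axes as the stand's
- tray_handle (a point): top of the tray's upright black handle plate, 30 mm wide in x, 14 mm thick in y, standing from 12 to 75 mm above the bench on a tongue 140 mm before the tray's centre (-y); this point is its top centre
- gauge_mark (a point): point over the middle of the loading place at the height of the gauge's black mark, 87 mm above the bench and 75 mm above the tray's top. The gauge is a white post 14 mm square, 118 mm tall, at x = +98 mm of this point; its black pointer ends at x = +79 mm
- bar_seat (a point): where the underside centre of the bar lies when it is in its brackets, 34 mm above the bench; axes as the stand's. The two open-topped U brackets stand at x = -88 and +88 mm (10 mm thick in x, tops 64 mm above the bench); each slot is 30 mm wide in y and open upwards, its floor 34 mm above the bench
- hood_roof (a point): centre of the flat, clear top face of the hood roof, 109 mm above the bench, 210 mm along x, 116 mm along y; axes as the stand's. The roof's underside is 96 mm above the bench; it stands on four thin corner legs, 186 mm apart in x, with open sides
- bar: the steel locking bar, 22 mm wide in y, 16 mm tall, 208 mm long over its end plates (6 mm thick, 36 mm wide, 26 mm tall, flush with the underside, just outside the brackets), about 0.35 kg. In the middle stands a black grip block, 30 mm along the bar, 18 mm across, 16 to 48 mm above the underside. Origin: centre of the underside; x along the bar, z up
- thick1: thick slab of plain grey stoneware, 120 x 56 x 30 mm, lying flat on the bench; origin at the centre of the block, x along its 120 mm length, z through its thickness (either face may be up). May be absent, so one to three thick ones are there. About 0.46 kg
- thick2: thick slab of plain grey stoneware, 120 x 56 x 30 mm, lying flat on the bench; origin at the centre of the block, x along its 120 mm length, z through its thickness (either face may be up). May be absent, so one to three thick ones are there. About 0.46 kg
- thick3: thick slab of plain grey stoneware, 120 x 56 x 30 mm, lying flat on the bench; origin at the centre of the block, x along its 120 mm length, z through its thickness (either face may be up). May be absent, so one to three thick ones are there. About 0.46 kg
- thin1: thin slab of plain grey stoneware, 120 x 56 x 15 mm, lying flat on the bench; origin at the centre of the block, x along its 120 mm length, z through its thickness (either face may be up); all three thin ones are always there. About 0.23 kg
- thin2: thin slab of plain grey stoneware, 120 x 56 x 15 mm, lying flat on the bench; origin at the centre of the block, x along its 120 mm length, z through its thickness (either face may be up); all three thin ones are always there. About 0.23 kg
- thin3: thin slab of plain grey stoneware, 120 x 56 x 15 mm, lying flat on the bench; origin at the centre of the block, x along its 120 mm length, z through its thickness (either face may be up); all three thin ones are always there. About 0.23 kg
- flask: a glass conical flask, 80 mm across, 120 mm tall; not part of the job, leave it alone; origin at the centre of its underside
- flask_b: a greenish conical flask, 80 mm across, 120 mm tall; not part of the job, leave it alone; origin at the centre of its underside
- jug: a white china jug, 84 mm across, 120 mm tall; not part of the job, leave it alone; origin at the centre of its underside
- dish: a small flat white dish, 70 mm across, 16 mm tall; not part of the job, leave it alone; origin at the centre of its underside
- reagent: a brown bottle, 60 mm across, 120 mm tall; not part of the job, leave it alone; origin at the centre of its underside
- jar: a small white jar, 54 mm across, 55 mm tall; not part of the job, leave it alone; origin at the centre of its underside

How it is judged:
On the way, in this order (a step that is already met when the one before it is completed fails the run):
1. the bar is lifted level, both ends above the tops of the brackets (z of bar in the frame of bar_seat above 0.034 m and angle between bar's own z axis and vertical below 0.16 rad), for 0.1 s.
2. the bar lies on the hood roof, released (x of bar in the frame of hood_roof between -0.06 and 0.06 m and y of bar in the frame of hood_roof between -0.05 and 0.05 m and z of bar in the frame of hood_roof between -0.006 and 0.006 m and angle between bar's own z axis and vertical below 0.16 rad and linear speed of bar below 0.02 m/s and contact force between the fingers and bar below 0.2 N), for 0.2 s.
3. with the tray out at the gauge, the stack's top is at the mark, slabs released (((x of thick1 in the frame of tray_top between -0.014 and 0.014 m and y of thick1 in the frame of tray_top between -0.014 and 0.014 m and z of thick1 in the frame of tray_top above 0.011 m and angle between the x axis of thick1 and the x axis of tray_top, either way round below 0.14 rad and angle between the z axis of thick1 and the z axis of tray_top, either way round below 0.06 rad and z of thick1 in the frame of gauge_mark between -0.02 and -0.01 m) or (x of thick2 in the frame of tray_top between -0.014 and 0.014 m and y of thick2 in the frame of tray_top between -0.014 and 0.014 m and z of thick2 in the frame of tray_top above 0.011 m and angle between the x axis of thick2 and the x axis of tray_top, either way round below 0.14 rad and angle between the z axis of thick2 and the z axis of tray_top, either way round below 0.06 rad and z of thick2 in the frame of gauge_mark between -0.02 and -0.01 m) or (x of thick3 in the frame of tray_top between -0.014 and 0.014 m and y of thick3 in the frame of tray_top between -0.014 and 0.014 m and z of thick3 in the frame of tray_top above 0.011 m and angle between the x axis of thick3 and the x axis of tray_top, either way round below 0.14 rad and angle between the z axis of thick3 and the z axis of tray_top, either way round below 0.06 rad and z of thick3 in the frame of gauge_mark between -0.02 and -0.01 m) or (x of thin1 in the frame of tray_top between -0.014 and 0.014 m and y of thin1 in the frame of tray_top between -0.014 and 0.014 m and z of thin1 in the frame of tray_top above 0.0035 m and angle between the x axis of thin1 and the x axis of tray_top, either way round below 0.14 rad and angle between the z axis of thin1 and the z axis of tray_top, either way round below 0.06 rad and z of thin1 in the frame of gauge_mark between -0.0125 and -0.0025 m) or (x of thin2 in the frame of tray_top between -0.014 and 0.014 m and y of thin2 in the frame of tray_top between -0.014 and 0.014 m and z of thin2 in the frame of tray_top above 0.0035 m and angle between the x axis of thin2 and the x axis of tray_top, either way round below 0.14 rad and angle between the z axis of thin2 and the z axis of tray_top, either way round below 0.06 rad and z of thin2 in the frame of gauge_mark between -0.0125 and -0.0025 m) or (x of thin3 in the frame of tray_top between -0.014 and 0.014 m and y of thin3 in the frame of tray_top between -0.014 and 0.014 m and z of thin3 in the frame of tray_top above 0.0035 m and angle between the x axis of thin3 and the x axis of tray_top, either way round below 0.14 rad and angle between the z axis of thin3 and the z axis of tray_top, either way round below 0.06 rad and z of thin3 in the frame of gauge_mark between -0.0125 and -0.0025 m)) and contact force between the fingers and thick1 below 0.2 N and contact force between the fingers and thick2 below 0.2 N and contact force between the fingers and thick3 below 0.2 N and contact force between the fingers and thin1 below 0.2 N and contact force between the fingers and thin2 below 0.2 N and contact force between the fingers and thin3 below 0.2 N and value of joint tray below 0.06 m), for 0.2 s.
4. the tray with its stack is fully home under the hood (((x of thick1 in the frame of tray_top between -0.014 and 0.014 m and y of thick1 in the frame of tray_top between -0.014 and 0.014 m and z of thick1 in the frame of tray_top above 0.011 m and angle between the x axis of thick1 and the x axis of tray_top, either way round below 0.14 rad and angle between the z axis of thick1 and the z axis of tray_top, either way round below 0.06 rad and z of thick1 in the frame of gauge_mark between -0.02 and -0.01 m) or (x of thick2 in the frame of tray_top between -0.014 and 0.014 m and y of thick2 in the frame of tray_top between -0.014 and 0.014 m and z of thick2 in the frame of tray_top above 0.011 m and angle between the x axis of thick2 and the x axis of tray_top, either way round below 0.14 rad and angle between the z axis of thick2 and the z axis of tray_top, either way round below 0.06 rad and z of thick2 in the frame of gauge_mark between -0.02 and -0.01 m) or (x of thick3 in the frame of tray_top between -0.014 and 0.014 m and y of thick3 in the frame of tray_top between -0.014 and 0.014 m and z of thick3 in the frame of tray_top above 0.011 m and angle between the x axis of thick3 and the x axis of tray_top, either way round below 0.14 rad and angle between the z axis of thick3 and the z axis of tray_top, either way round below 0.06 rad and z of thick3 in the frame of gauge_mark between -0.02 and -0.01 m) or (x of thin1 in the frame of tray_top between -0.014 and 0.014 m and y of thin1 in the frame of tray_top between -0.014 and 0.014 m and z of thin1 in the frame of tray_top above 0.0035 m and angle between the x axis of thin1 and the x axis of tray_top, either way round below 0.14 rad and angle between the z axis of thin1 and the z axis of tray_top, either way round below 0.06 rad and z of thin1 in the frame of gauge_mark between -0.0125 and -0.0025 m) or (x of thin2 in the frame of tray_top between -0.014 and 0.014 m and y of thin2 in the frame of tray_top between -0.014 and 0.014 m and z of thin2 in the frame of tray_top above 0.0035 m and angle between the x axis of thin2 and the x axis of tray_top, either way round below 0.14 rad and angle between the z axis of thin2 and the z axis of tray_top, either way round below 0.06 rad and z of thin2 in the frame of gauge_mark between -0.0125 and -0.0025 m) or (x of thin3 in the frame of tray_top between -0.014 and 0.014 m and y of thin3 in the frame of tray_top between -0.014 and 0.014 m and z of thin3 in the frame of tray_top above 0.0035 m and angle between the x axis of thin3 and the x axis of tray_top, either way round below 0.14 rad and angle between the z axis of thin3 and the z axis of tray_top, either way round below 0.06 rad and z of thin3 in the frame of gauge_mark between -0.0125 and -0.0025 m)) and value of joint tray above 0.167 m), for 0.2 s.
At the end, for the whole second after the job is handed in: Tray within 8 mm of home; its slabs flat, within 14 mm and 8 degrees of central and square, stack top within 5 mm of the mark; other slabs flat on the bench, off the tray; bar in both brackets (12 mm along, 8 mm across, 4 mm in height, level); all at rest (all of step 4 and (z of thick1 in the frame of gauge_mark below -0.01 m or horizontal distance between thick1 and tray_top above 0.09 m) and (z of thick2 in the frame of gauge_mark below -0.01 m or horizontal distance between thick2 and tray_top above 0.09 m) and (z of thick3 in the frame of gauge_mark below -0.01 m or horizontal distance between thick3 and tray_top above 0.09 m) and (z of thin1 in the frame of gauge_mark below -0.0025 m or horizontal distance between thin1 and tray_top above 0.09 m) and (z of thin2 in the frame of gauge_mark below -0.0025 m or horizontal distance between thin2 and tray_top above 0.09 m) and (z of thin3 in the frame of gauge_mark below -0.0025 m or horizontal distance between thin3 and tray_top above 0.09 m) and ((x of thick1 in the frame of tray_top between -0.014 and 0.014 m and y of thick1 in the frame of tray_top between -0.014 and 0.014 m and z of thick1 in the frame of tray_top above 0.011 m and angle between the x axis of thick1 and the x axis of tray_top, either way round below 0.14 rad and angle between the z axis of thick1 and the z axis of tray_top, either way round below 0.06 rad) or (horizontal distance between thick1 and tray_top above 0.09 m and height (world z) of thick1 below 0.025 m and angle between the z axis of thick1 and the z axis of tray_top, either way round below 0.1 rad)) and ((x of thick2 in the frame of tray_top between -0.014 and 0.014 m and y of thick2 in the frame of tray_top between -0.014 and 0.014 m and z of thick2 in the frame of tray_top above 0.011 m and angle between the x axis of thick2 and the x axis of tray_top, either way round below 0.14 rad and angle between the z axis of thick2 and the z axis of tray_top, either way round below 0.06 rad) or (horizontal distance between thick2 and tray_top above 0.09 m and height (world z) of thick2 below 0.025 m and angle between the z axis of thick2 and the z axis of tray_top, either way round below 0.1 rad)) and ((x of thick3 in the frame of tray_top between -0.014 and 0.014 m and y of thick3 in the frame of tray_top between -0.014 and 0.014 m and z of thick3 in the frame of tray_top above 0.011 m and angle between the x axis of thick3 and the x axis of tray_top, either way round below 0.14 rad and angle between the z axis of thick3 and the z axis of tray_top, either way round below 0.06 rad) or (horizontal distance between thick3 and tray_top above 0.09 m and height (world z) of thick3 below 0.025 m and angle between the z axis of thick3 and the z axis of tray_top, either way round below 0.1 rad)) and ((x of thin1 in the frame of tray_top between -0.014 and 0.014 m and y of thin1 in the frame of tray_top between -0.014 and 0.014 m and z of thin1 in the frame of tray_top above 0.0035 m and angle between the x axis of thin1 and the x axis of tray_top, either way round below 0.14 rad and angle between the z axis of thin1 and the z axis of tray_top, either way round below 0.06 rad) or (horizontal distance between thin1 and tray_top above 0.09 m and height (world z) of thin1 below 0.0175 m and angle between the z axis of thin1 and the z axis of tray_top, either way round below 0.1 rad)) and ((x of thin2 in the frame of tray_top between -0.014 and 0.014 m and y of thin2 in the frame of tray_top between -0.014 and 0.014 m and z of thin2 in the frame of tray_top above 0.0035 m and angle between the x axis of thin2 and the x axis of tray_top, either way round below 0.14 rad and angle between the z axis of thin2 and the z axis of tray_top, either way round below 0.06 rad) or (horizontal distance between thin2 and tray_top above 0.09 m and height (world z) of thin2 below 0.0175 m and angle between the z axis of thin2 and the z axis of tray_top, either way round below 0.1 rad)) and ((x of thin3 in the frame of tray_top between -0.014 and 0.014 m and y of thin3 in the frame of tray_top between -0.014 and 0.014 m and z of thin3 in the frame of tray_top above 0.0035 m and angle between the x axis of thin3 and the x axis of tray_top, either way round below 0.14 rad and angle between the z axis of thin3 and the z axis of tray_top, either way round below 0.06 rad) or (horizontal distance between thin3 and tray_top above 0.09 m and height (world z) of thin3 below 0.0175 m and angle between the z axis of thin3 and the z axis of tray_top, either way round below 0.1 rad)) and linear speed of each of thick1, thick2, thick3, thin1, thin2, thin3, bar below 0.02 m/s and x of bar in the frame of bar_seat between -0.012 and 0.012 m and y of bar in the frame of bar_seat between -0.008 and 0.008 m and z of bar in the frame of bar_seat between -0.004 and 0.004 m and angle between the x axis of bar and the x axis of bar_seat, either way round below 0.08 rad and angle between bar's own z axis and vertical below 0.06 rad); the robot touches nothing.
It fails at once if glassware or crockery is knocked over or pushed more than 5 cm (distance of any of flask, flask_b, jug, dish, reagent, jar from where it was at the start of the episode above 0.05 m or angle between any of flask, flask_b, jug, dish, reagent, jar's own z axis and vertical above 0.6 rad).
Of thick1, thick2, thick3 only 1 to 3 are there at a start; the rules pass over those that are not, and their reading is None.
At some moment in a run one of bar may be knocked a few centimetres aside while the robot is not near it.
Once in a run the grip may slacken for a moment while it holds something.
It also fails if it takes over 208 s, if anything falls off the work surface, if the arm or the gripper's body presses on something with over 40 N, if the wrist force passes 120 N, or if a joint passes its speed limit or range.

## Working session

There is one attempt and no reset: what is moved stays moved. The work goes in short steps, Python scripts to look and compute and a tool call to move; the robot and the scene stay as the last step left them, time stands still between calls to the robot, and variables do not carry over. Pictures are saved under pics/ and viewed, and the job is handed in when it is done.

Besides the shell and the picture viewer there is one more tool, called after "Request:" as a command line: name --pt "numbers of a row" for each row, then --argument value for the rest. arm_command: Moves the arm, as the interface text tells. Its arguments: {"type":"object","properties":{"hand":{"type":"array","items":{"type":"number"}},"offset":{"type":"array","items":{"type":"array","items":{"type":"number"}}},"twist":{"type":"array","items":{"type":"number"}},"grip_force":{"type":"number"}},"required":["hand","offset","twist"]}

```bash
ls; mkdir -p pics
python3 - <<'E'
from cell import r
import cv2
s=r.get_state(); print(s)
for n in ("side","top","wrist"):
    d=r.get_image(n); cv2.imwrite(f"pics/{n}0.png",d["img"][:,:,::-1]); print(n,d["mtx"].tolist(),d["rvec"],d["tvec"])
E
```

```text
pics
{'time_s': 0.0, 'joint_positions': array([ 1.1222106 ,  0.38385833,  0.04381697,  1.59955326, -0.01787368,
        1.16121354, -0.04989557]), 'joint_velocities': array([ 0.00027254, -0.00160586, -0.00022161,  0.0015515 , -0.00037957,
        0.00072656,  0.00018895]), 'tau': array([ 3.16426067e-04, -4.33458495e+01,  1.02450147e+00, -2.49511617e+01,
        1.04347125e-02,  1.11825965e-02,  1.15117422e-05]), 'tcp_pos': array([ 0.22305362, -0.6095717 ,  0.24388139]), 'ee_rot': array([[ 9.39064833e-01,  3.43738452e-01, -1.05650000e-03],
       [ 3.43740038e-01, -9.39061729e-01,  2.41986330e-03],
       [-1.60318652e-04, -2.63556988e-03, -9.99996514e-01]]), 'ft_force': array([0.28892931, 0.41355299, 0.22543751]), 'torque': array([0.02101283, 0.04234259, 0.04505987]), 'opening': 0.08538246317786871}
side [[620.5230113553224, 0.0, 311.6503770523185], [0.0, 620.5230113553224, 231.7055989112266], [0.0, 0.0, 1.0]] [ 2.3423176  -0.1976591   0.06499142] [-0.54764532  0.15916622  1.66842655]
top [[499.75066327612217, 0.0, 315.36951280308705], [0.0, 499.75066327612217, 242.07293481922883], [0.0, 0.0, 1.0]] [ 2.09049551 -2.13297314  0.20030117] [0.02360112 0.5726474  1.303389  ]
wrist [[331.7746949088341, 0.0, 319.2319075115959], [0.0, 331.7746949088341, 236.21142375262897], [0.0, 0.0, 1.0]] [-2.34648333  1.63914158  0.27085552] [-0.64842137 -0.04108372  0.38036027]
```

View pics/side0.png

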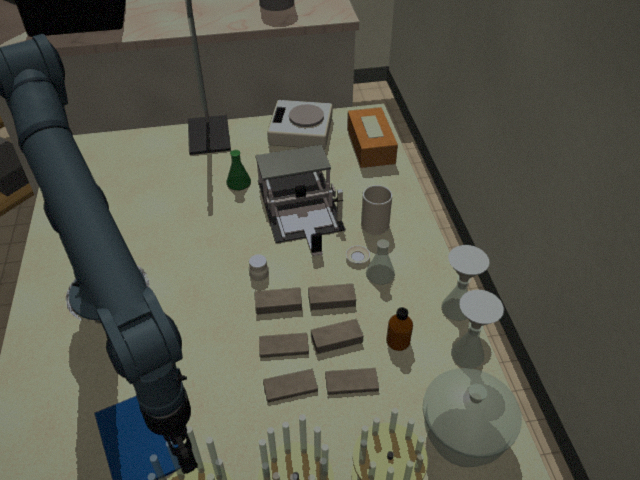

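View pics/top0.png

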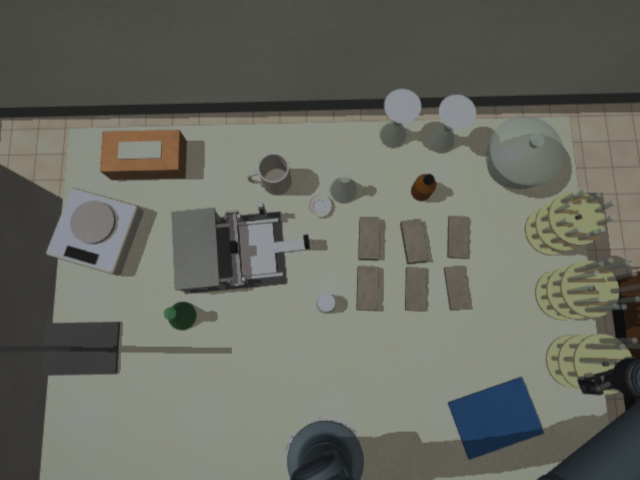

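View pics/wrist0.png

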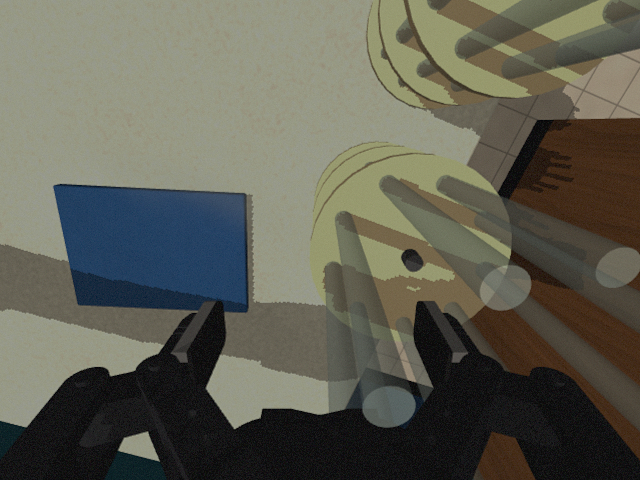

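The top view shows the stand at about (228,250), and six slabs in two rows at columns 370, 413 and 458. The base is near (325,460). Next I'll zoom in and map pixels to world.

```bash
cat > h.py <<'E'
import numpy as np, cv2
from cell import r
def cam(n): 
    d=r.get_image(n); d["R"]=cv2.Rodrigues(np.array(d["rvec"]))[0]; d["t"]=np.array(d["tvec"]).reshape(3); d["bgr"]=d["img"][:,:,::-1].copy(); return d
def ray(d,uv):
    K=d["mtx"]; p=np.linalg.inv(K)@np.array([uv[0],uv[1],1.]); c=-d["R"].T@d["t"]; return c,d["R"].T@p
def onz(d,uv,z):
    c,v=ray(d,uv); return c+v*(z-c[2])/v[2]
def proj(d,P):
    q=d["R"]@np.array(P,float)+d["t"]; q=d["mtx"]@q; return q[:2]/q[2]
def tri(d1,u1,d2,u2):
    c1,v1=ray(d1,u1); c2,v2=ray(d2,u2); v1=v1/np.linalg.norm(v1);v2=v2/np.linalg.norm(v2)
    A=np.c_[v1,-v2]; s=np.linalg.lstsq(A,c2-c1,rcond=None)[0]; a=c1+s[0]*v1;b=c2+s[1]*v2; return (a+b)/2,np.linalg.norm(a-b)
def crop(d,x0,y0,w,h,f,name): 
    cv2.imwrite(name,cv2.resize(d["bgr"][y0:y0+h,x0:x0+w],None,fx=f,fy=f,interpolation=cv2.INTER_CUBIC))
E
python3 - <<'E'
from h import *
t=cam("top"); s=cam("side")
crop(t,160,190,160,120,5,"pics/tA.png"); crop(t,340,200,150,120,5,"pics/tB.png")
crop(s,240,130,110,130,4.6,"pics/sA.png"); crop(s,240,270,150,140,4.2,"pics/sB.png")
for uv in [(235,250),(370,240),(458,290),(325,460),(0,0),(640,480)]: print(uv,onz(t,uv,0))
g=cv2.cvtColor(t["bgr"],cv2.COLOR_BGR2HSV)
print(g[250,413],g[240,370],g[260,390],g[300,390])
E
```

```text
(235, 250) [0.56655375 0.24096147 0.        ]
(370, 240) [ 0.58730698 -0.14260056  0.        ]
(458, 290) [ 0.4404251  -0.38081344  0.        ]
(325, 460) [ 0.00398407 -0.00160653  0.        ]
(0, 0) [1.39030865 0.99930017 0.        ]
(640, 480) [-0.05737656 -0.81040412  0.        ]
[17 37 97] [ 18  36 106] [ 43  21 145] [ 41  25 145]
```

View pics/tA.png

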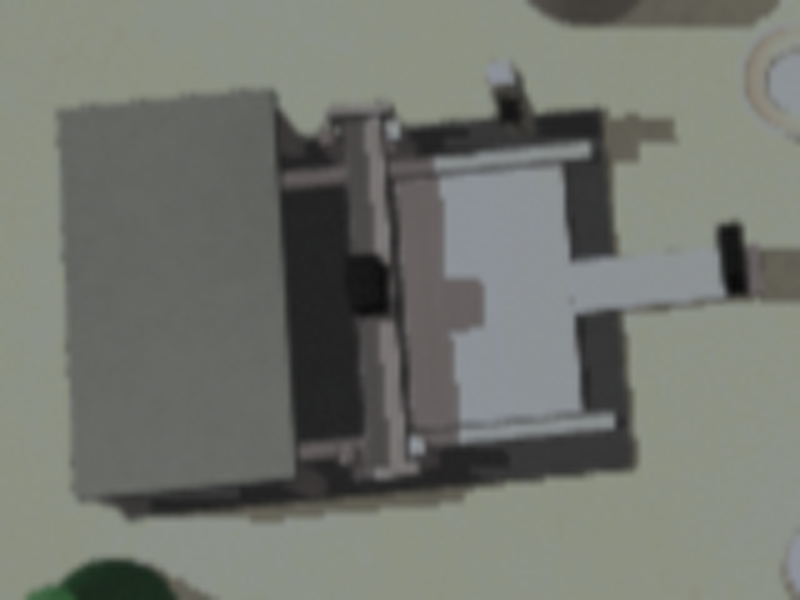

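View pics/tB.png

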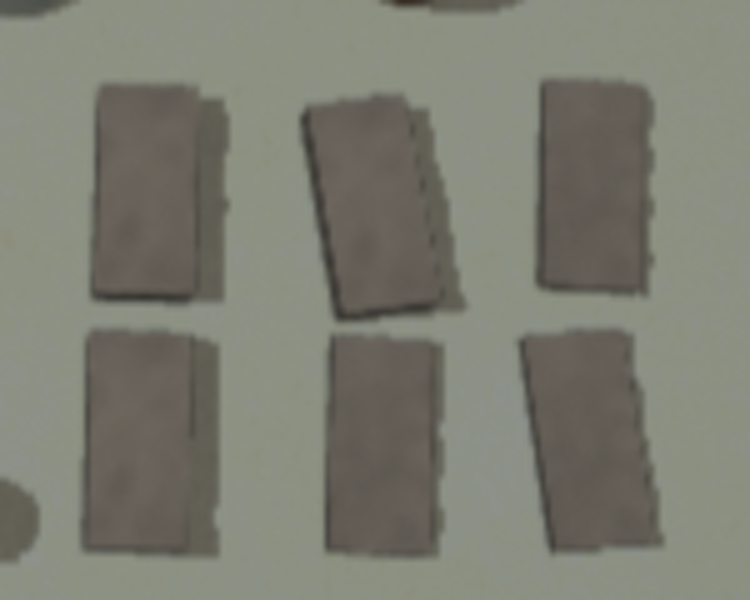

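View pics/sA.png

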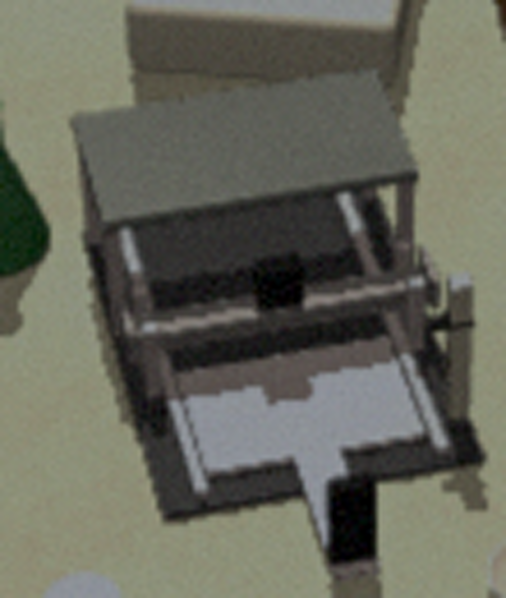

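View pics/sB.png

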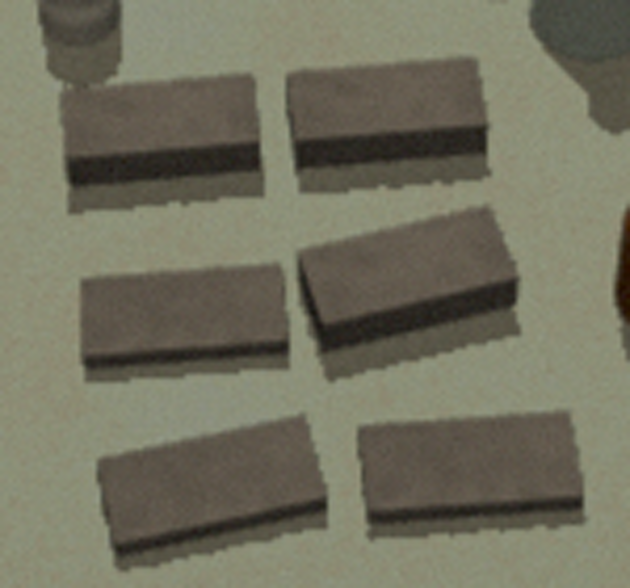

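Two thick slabs and one thin give 75 mm. Slab heights from the side view: thick are the far row (both) and the middle-right one, thin are the other three. Next I'll measure poses.

```bash
cat > meas.py <<'E'
from h import *
def slabmask(d):
    im=cv2.GaussianBlur(d["bgr"],(3,3),0); g=cv2.cvtColor(im,cv2.COLOR_BGR2HSV)
    return ((g[...,0]<28)&(g[...,1]>22)&(g[...,2]>55)&(g[...,2]<135)).astype(np.uint8)*255
E
python3 - <<'E'
from meas import *
t=cam("top"); s=cam("side")
full=lambda c,x0,y0,f:(x0+(c[0]+.5)/f-.5,y0+(c[1]+.5)/f-.5)
T=[full(c,160,190,5) for c in [(59,113),(273,92),(297,479),(77,497)]]
S=[full(c,240,130,4.6) for c in [(72,121),(377,70),(415,175),(104,224)]]
# top corners order: (hi-x,far),(hi-x,near),(lo-x,near),(lo-x,far); side: (lox,far),(hix,far),(hix,near),(lox,near)
P=[onz(t,u,.109) for u in T]; Q=[onz(s,u,.109) for u in [S[1],S[2],S[3],S[0]]]
for p,q in zip(P,Q): print(p.round(4),q.round(4))
for A in (P,Q):
    A=np.array(A); c=A.mean(0); ex=(A[0]-A[3]+A[1]-A[2]); ey=(A[0]-A[1]+A[3]-A[2]); print("roof c",c, "yaw",np.degrees(np.arctan2(ex[1],ex[0])),np.degrees(np.arctan2(-ey[0],ey[1])),np.linalg.norm(ex)/2,np.linalg.norm(ey)/2)
print("handle",onz(t,full((732,258),160,190,5),.075))
print("block top",onz(t,full((367,285),160,190,5),.082), "endplates",onz(t,full((361,110),160,190,5),.06),onz(t,full((391,470),160,190,5),.06))
m=slabmask(t); m[:, :340]=0; m[:,490:]=0; m[:200]=0; m[330:]=0
m=cv2.morphologyEx(m,cv2.MORPH_OPEN,np.ones((3,3)))
cs,_=cv2.findContours(m,cv2.RETR_EXTERNAL,cv2.CHAIN_APPROX_NONE)
v=t["bgr"].copy()
for c in cs:
    if cv2.contourArea(c)<300: continue
    rr=cv2.minAreaRect(c); u=rr[0]
    b=cv2.boxPoints(rr); cv2.polylines(v,[np.int32(b.round())],True,(0,0,255),1)
    z=.03 if (u[0]<385 or (u[0]<430 and u[1]<260)) else .015
    W=np.array([onz(t,x,z) for x in b]); e=[W[1]-W[0],W[2]-W[1]]; L=[np.linalg.norm(x) for x in e]; l=e[np.argmax(L)]; 
    M=cv2.moments(c); cc=onz(t,(M['m10']/M['m00'],M['m01']/M['m00']),z)
    a=np.degrees(np.arctan2(l[1],l[0])); a=(a+90)%180-90
    print(np.round(u,1),z,"ctr",W.mean(0).round(4),cc.round(4),"yaw %.1f"%a,np.round(L,4))
t["bgr"]=v; crop(t,340,200,150,120,5,"pics/tC.png")
E
```

```text
[0.6518 0.3929 0.109 ] [0.6527 0.3943 0.109 ]
[0.6608 0.2791 0.109 ] [0.6574 0.2783 0.109 ]
[0.4539 0.2623 0.109 ] [0.4525 0.2647 0.109 ]
[0.4469 0.3758 0.109 ] [0.4429 0.3752 0.109 ]
roof c [0.55335891 0.3275087  0.109     ] yaw 4.71544751958103 4.032384535545105 0.20658629875604595 0.11395895060249872
roof c [0.55138662 0.32812761 0.109     ] yaw 4.504145537939372 3.612704319863427 0.20797428365310175 0.11351263984100944
handle [0.57238225 0.03707144 0.075     ]
block top [0.56039522 0.23227863 0.082     ] endplates [0.66311939 0.24084373 0.06      ] [0.46348847 0.22189588 0.06      ]
[416.  288.5] 0.015 ctr [ 0.4459 -0.2619  0.015 ] [ 0.4445 -0.2618  0.015 ] yaw -3.6 [0.0609 0.1185]
[457.6 287.6] 0.015 ctr [ 0.4462 -0.376   0.015 ] [ 0.4455 -0.3759  0.015 ] yaw 4.2 [0.0604 0.1209]
[369.5 287.5] 0.03 ctr [ 0.4496 -0.1328  0.03  ] [ 0.4481 -0.1314  0.03  ] yaw -2.6 [0.0686 0.1174]
[415.5 241.1] 0.03 ctr [ 0.5758 -0.2654  0.03  ] [ 0.5751 -0.2642  0.03  ] yaw 6.1 [0.0691 0.1248]
[370.8 238.1] 0.03 ctr [ 0.5872 -0.142   0.03  ] [ 0.5861 -0.1412  0.03  ] yaw -3.8 [0.1208 0.0687]
[458.5 236.5] 0.015 ctr [ 0.5894 -0.3894  0.015 ] [ 0.5886 -0.3882  0.015 ] yaw -4.6 [0.0592 0.1178]
```

View pics/tC.png

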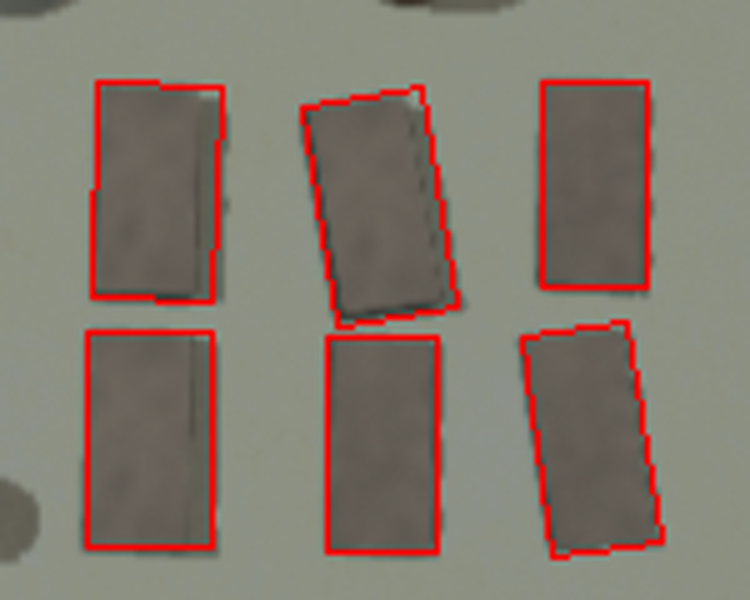

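```bash
cat > plan.py <<'E'
from h import *
def plan(x,y,z,yaw=None):
    s=r.get_state(); R=s["ee_rot"]; p=s["tcp_pos"]; d=np.array([x,y,z])-p
    print("t %.2f"%s["time_s"],"tcp",p.round(4),"tooly yaw %.1f"%np.degrees(np.arctan2(R[1,1],R[0,1])),"open %.4f"%s["opening"],"f",s["ft_force"].round(1),"j7 %.2f"%s["joint_positions"][6])
    print("delta tool mm",(R.T@d*1000).round(1),"world mm",(d*1000).round(1))
    if yaw is not None:
        c=np.degrees(np.arctan2(R[1,1],R[0,1])); print("twist",round(-((yaw-c+180)%360-180),2))
E
python3 - <<'E'
from plan import *
t=cam("top"); s=cam("side")
f=lambda c,x0,y0,f:(x0+(c[0]+.5)/f-.5,y0+(c[1]+.5)/f-.5)
def rep(n,d,C,o,z):
    A=np.array([onz(d,f(c,*o),z) for c in C]); e=max([A[1]-A[0]+A[2]-A[3],A[2]-A[1]+A[3]-A[0]],key=np.linalg.norm)
    a=np.degrees(np.arctan2(e[1],e[0])); print(n,A.mean(0).round(4),"yaw %.1f"%((a+90)%180-90),[round(float(np.linalg.norm(A[i]-A[i-1])),4) for i in range(4)])
oT=(340,200,5); oS=(240,270,4.2)
rep("A t",t,[(99,87),(197,87),(193,297),(93,297)],oT,.03); rep("A s",s,[(287,73),(476,58),(487,124),(297,138)],oS,.03)
rep("B t",t,[(87,333),(192,335),(190,549),(83,550)],oT,.03); rep("B s",s,[(61,92),(253,75),(260,143),(68,158)],oS,.03)
rep("C t",t,[(305,113),(404,97),(438,300),(338,312)],oT,.03); rep("C s",s,[(298,252),(492,206),(517,281),(326,326)],oS,.03)
rep("D t",t,[(331,337),(438,340),(437,553),(326,553)],oT,.015); rep("D s",s,[(81,279),(282,265),(288,341),(83,354)],oS,.015)
print("tray near edge", [onz(t,f(c,160,190,5),.012).round(4) for c in [(565,165),(580,412)]])
print("gauge top",onz(t,f((502,73),160,190,5),.118))
plan(0.560,0.2325,0.15,4.2)
E
```

```text
A t [ 0.5874 -0.1362  0.03  ] yaw -3.6 [0.1195, 0.0549, 0.1194, 0.0551]
A s [ 0.5862 -0.1353  0.03  ] yaw -4.3 [0.0523, 0.1192, 0.0534, 0.117]
B t [ 0.4485 -0.1265  0.03  ] yaw -3.1 [0.1186, 0.0576, 0.1168, 0.0578]
B s [ 0.4461 -0.1259  0.03  ] yaw -3.8 [0.0527, 0.12, 0.0544, 0.1171]
C t [ 0.5771 -0.2608  0.03  ] yaw 6.0 [0.1135, 0.0563, 0.1159, 0.0555]
C s [ 0.5753 -0.2622  0.03  ] yaw 6.2 [0.0547, 0.1202, 0.0557, 0.1153]
D t [ 0.4452 -0.2624  0.015 ] yaw -4.2 [0.1192, 0.0592, 0.1174, 0.0604]
D s [ 0.4422 -0.2596  0.015 ] yaw -5.3 [0.0528, 0.119, 0.0538, 0.1183]
tray near edge [array([0.6412, 0.1329, 0.012 ]), array([0.4995, 0.1248, 0.012 ])]
gauge top [0.6660006  0.15597887 0.118     ]
t 0.45 tcp [ 0.2234 -0.6103  0.2451] tooly yaw -69.9 open 0.0858 f [-0.3  1.   1. ] j7 -0.05
delta tool mm [ 605.8 -675.8   95.3] world mm [336.6 842.8 -95.1]
twist -74.1
```

Request:
arm_command --hand '[0,0,0,0,0,0,0,0,0,0,0,0,0,0,0,0,0,0,0,0]' --pt "0 0 -0.03" --pt "0 0 -0.03" --pt "0.026 -0.029 0" --pt "0.026 -0.029 0" --pt "0.026 -0.029 0" --pt "0.026 -0.029 0" --pt "0.026 -0.029 0" --pt "0.026 -0.029 0" --pt "0.026 -0.029 0" --pt "0.026 -0.029 0" --pt "0.026 -0.029 0" --pt "0.026 -0.029 0" --pt "0.026 -0.029 0" --pt "0.026 -0.029 0" --pt "0.026 -0.029 0" --pt "0.026 -0.029 0" --pt "0.026 -0.029 0" --pt "0.026 -0.029 0" --pt "0.026 -0.029 0" --pt "0.026 -0.029 0" --twist '[0,0,0,0,0,0,0,0,0,0,0,0,0,0,0,0,0,0,0,0]'

```text
time_s: 2.12
tcp_pos: [0.4839, 0.0424, 0.3058]
ee_rot: [[0.939, 0.343, 0.001], [0.343, -0.939, -0.001], [0.001, 0.001, -1.0]]
ft_force: [0.2, -0.3, -1.6]
opening: 0.0857
```

Request:
arm_command --hand '[0,0,0,0,0,0.2,0.2,0.2,0.2,0.2,0.2,0.2,0.2,0.2,0.2,0.2,0.2,0.2]' --pt "0.026 -0.029 0" --pt "0.026 -0.029 0" --pt "0.026 -0.029 0" --pt "0.026 -0.029 0" --pt "0.026 -0.029 0" --pt "0 0 0" --pt "0 0 0" --pt "0 0 0" --pt "0 0 0" --pt "0 0 0" --pt "0 0 0" --pt "0 0 0" --pt "0 0 0" --pt "0 0 0" --pt "0 0 0" --pt "0 0 0" --pt "0 0 0" --pt "0 0 0" --twist '[0,0,0,0,0,-6.75,-6.75,-6.75,-6.75,-6.75,-6.75,-6.75,-6.75,-6.75,-6.75,-6.6,0,0]'

```text
time_s: 3.62
tcp_pos: [0.5558, 0.2212, 0.3053]
ee_rot: [[-0.07, 0.998, -0.0], [0.998, 0.07, 0.0], [0.0, -0.0, -1.0]]
ft_force: [-0.3, -0.3, 0.2]
opening: 0.0678
```

Run:
```python
from plan import *
plan(0.560,0.2325,0.15,4.2)
w=cam("wrist"); cv2.imwrite("pics/w1.png",w["bgr"])
print(proj(w,[.56,.2325,.082]))
```

```text
t 3.62 tcp [0.5558 0.2212 0.3053] tooly yaw 4.0 open 0.0678 f [-0.3 -0.3  0.2] j7 -0.62
delta tool mm [ 11.    4.9 155.3] world mm [   4.2   11.3 -155.3]
twist -0.19
[323.18361257 194.56169168]
```

View pics/w1.png

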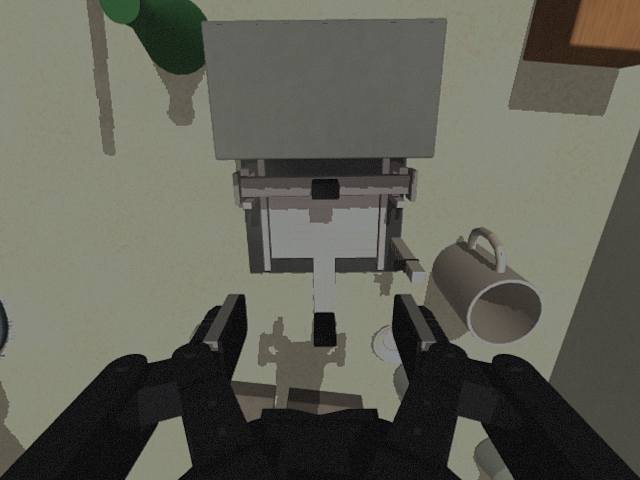

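Run:
```python
from plan import *
w=cam("wrist")
for uv in [(202,22),(445,18),(435,157),(216,159)]: print(onz(w,uv,.109).round(4))
a=np.array([onz(w,uv,.109) for uv in [(202,22),(445,18),(435,157),(216,159)]]); e=a[1]-a[0]+a[2]-a[3]; print(a.mean(0),np.degrees(np.arctan2(e[1],e[0])))
crop(w,220,160,220,200,3.6,"pics/w1c.png")
for uv in [(311,180),(339,180),(339,198),(311,198)]: print(onz(w,uv,.082).round(4))
print(-w["R"].T@w["t"])
```

```text
[0.4457 0.3788 0.109 ]
[0.6509 0.3962 0.109 ]
[0.6634 0.2819 0.109 ]
[0.4542 0.2653 0.109 ]
[0.55352383 0.33055083 0.109     ] 4.703139813095585
[0.546  0.2472 0.082 ]
[0.5756 0.2493 0.082 ]
[0.5773 0.23   0.082 ]
[0.5472 0.2279 0.082 ]
[0.55017024 0.30464365 0.43417187]
```

View pics/w1c.png

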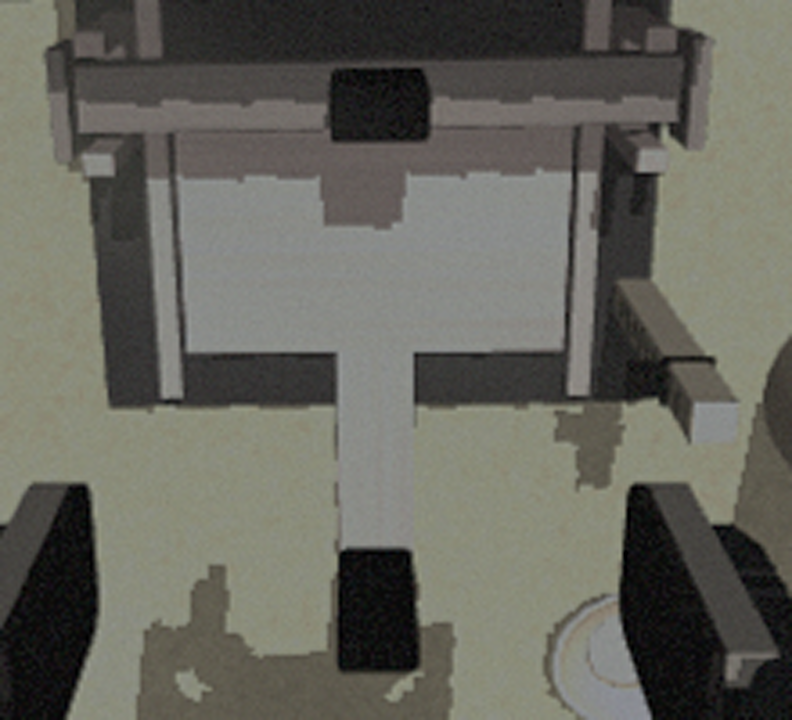

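Request:
arm_command --hand '[0.2,0.2,0.2,0.2,0.2,0.2,0.2,0.2,0.2,0.2]' --pt "0.0134 0.0062 0" --pt "0 0 0.035" --pt "0 0 0.035" --pt "0 0 0.035" --pt "0 0 0.035" --pt "0 0 0.02" --pt "0 0 0.02" --pt "0 0 0.02" --pt "0 0 0" --pt "0 0 0" --twist '[0,0,0,0,0,0,0,0,0,0]'

```text
time_s: 4.55
tcp_pos: [0.5602, 0.2348, 0.1043]
ee_rot: [[-0.072, 0.997, -0.002], [0.997, 0.072, -0.001], [-0.001, -0.003, -1.0]]
ft_force: [-0.8, 0.5, -0.4]
opening: 0.0683
```

Run:
```python
from plan import *
plan(0.561,0.235,0.067,4.2)
w=cam("wrist"); cv2.imwrite("pics/w2.png",w["bgr"])
s=cam("side"); crop(s,230,130,130,130,4.5,"pics/s2.png")
```

```text
t 4.55 tcp [0.5602 0.2348 0.1043] tooly yaw 4.1 open 0.0683 f [-0.8  0.5 -0.4] j7 -0.78
delta tool mm [ 0.2  0.9 37.3] world mm [  0.8   0.2 -37.3]
twist -0.06
```

View pics/w2.png

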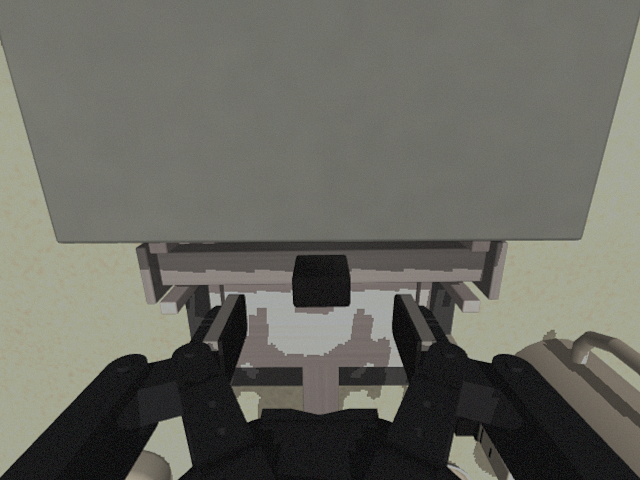

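View pics/s2.png

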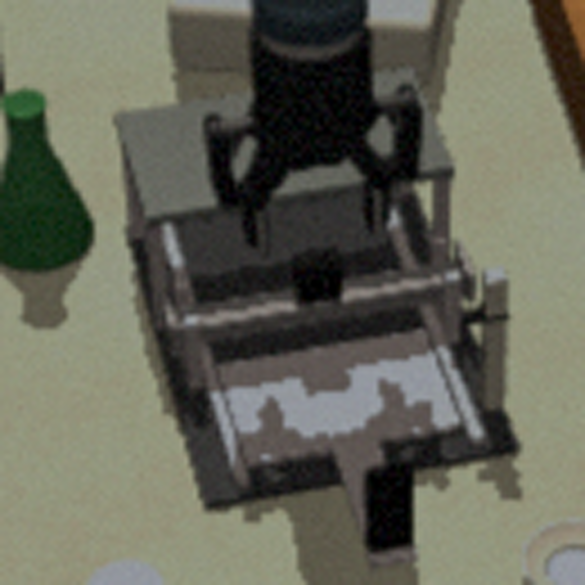

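Run:
```python
from plan import *
w=cam("wrist")
for uv in [(293,283),(350,282),(322,306),(295,282)]: print(onz(w,uv,.082).round(4))
print(onz(w,(58,242),.109),onz(w,(582,239),.109))
crop(w,280,235,90,90,6,"pics/w2c.png")
```

```text
[0.5485 0.2409 0.082 ]
[0.5777 0.2436 0.082 ]
[0.5644 0.2286 0.082 ]
[0.5495 0.2416 0.082 ]
[0.45409526 0.26631286 0.109     ] [0.66577288 0.28281053 0.109     ]
```

View pics/w2c.png

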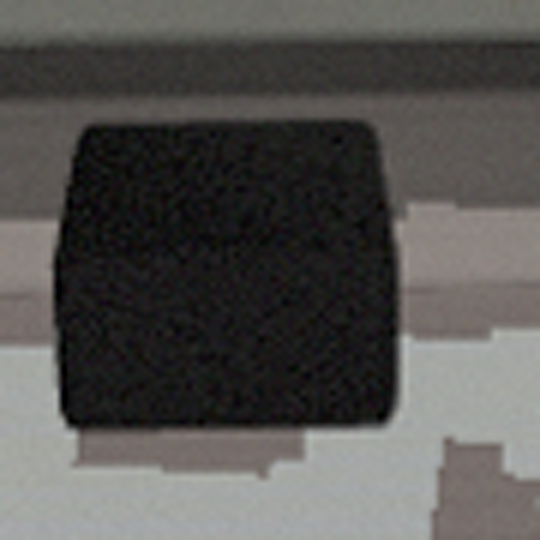

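Request:
arm_command --hand '[0.2,0.2,0.2,0.2,1,1,1,1,1,1,1,1]' --pt "0.002 0.0015 0" --pt "0 0 0.013" --pt "0 0 0.012" --pt "0 0 0.012" --pt "0 0 0" --pt "0 0 0" --pt "0 0 0" --pt "0 0 0" --pt "0 0 0" --pt "0 0 0" --pt "0 0 0" --pt "0 0 0" --twist '[0,0,0,0,0,0,0,0,0,0,0,0]' --grip_force 60

```text
time_s: 5.7
tcp_pos: [0.5622, 0.2375, 0.0683]
ee_rot: [[-0.073, 0.997, -0.0], [0.997, 0.073, 0.0], [0.0, -0.0, -1.0]]
ft_force: [-0.2, 0.9, -2.5]
opening: 0.0289
```

Run:
```python
from plan import *
plan(0.561,0.235,0.067,4.2)
w=cam("wrist"); cv2.imwrite("pics/w3.png",w["bgr"])
```

```text
t 5.70 tcp [0.5622 0.2375 0.0683] tooly yaw 4.2 open 0.0289 f [-0.2  0.9 -2.5] j7 -0.81
delta tool mm [-2.4 -1.4  1.3] world mm [-1.2 -2.5 -1.3]
twist -0.01
```

View pics/w3.png

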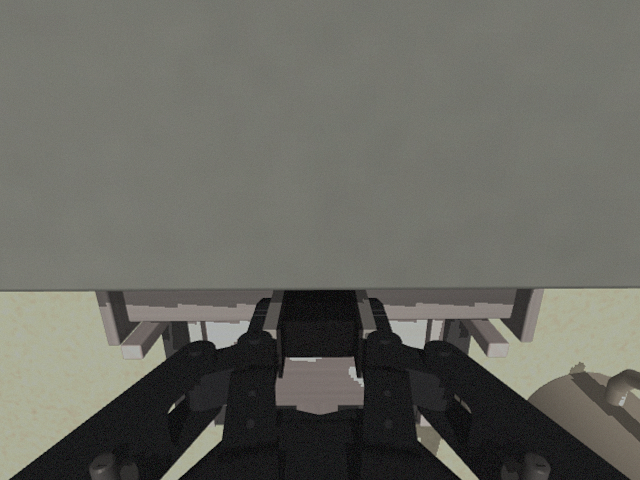

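Request:
arm_command --hand '[1,1,1,1,1,1,1,1,1,1,1,1,1]' --pt "0 0 -0.008" --pt "0 0 -0.012" --pt "0 0 -0.015" --pt "0 0 -0.01" --pt "0 0 0" --pt "0 0 0" --pt "0 0 -0.02" --pt "0 0 -0.02" --pt "0 0 -0.02" --pt "0 0 0" --pt "0 0 0" --pt "0 0 0" --pt "0 0 0" --twist '[0,0,0,0,0,0,0,0,0,0,0,0,0]'

```text
time_s: 6.83
tcp_pos: [0.561, 0.2363, 0.1711]
ee_rot: [[-0.073, 0.997, -0.003], [0.997, 0.073, -0.002], [-0.002, -0.004, -1.0]]
ft_force: [0.5, 0.1, -3.2]
opening: 0.0289
```

Run:
```python
from plan import *
plan(0.555,0.332,0.15,4.2)
s=cam("side"); crop(s,230,100,140,140,4.2,"pics/s4.png")
```

```text
t 6.83 tcp [0.561  0.2363 0.1711] tooly yaw 4.2 open 0.0289 f [ 0.5  0.1 -3.2] j7 -0.73
delta tool mm [95.9  1.1 21. ] world mm [ -6.   95.7 -21.1]
twist -0.0
```

View pics/s4.png

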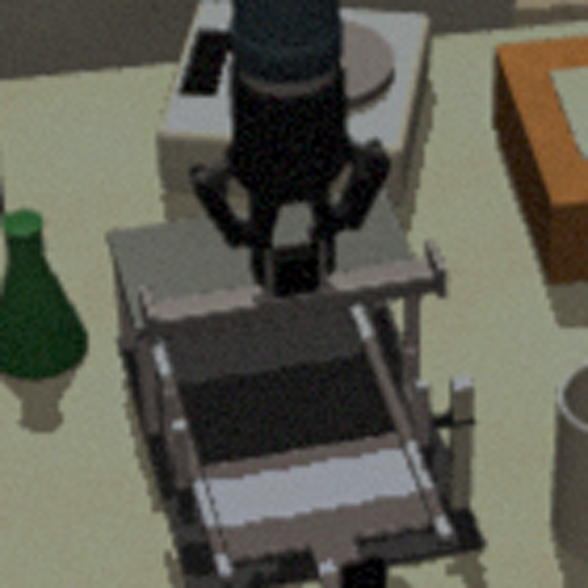

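Request:
arm_command --hand '[1,1,1,1,1,1,1,1,1,1,1,1]' --pt "0.02 0 0" --pt "0.025 0 0" --pt "0.025 0 0" --pt "0.025 0 0" --pt "0 0 0" --pt "0 0 0.012" --pt "0 0 0.008" --pt "0 0 0.004" --pt "0 0 0.001" --pt "0 0 0" --pt "0 0 0" --pt "0 0 0" --twist '[0,0,0,0,0,0,0,0,0,0,0,0]'

```text
time_s: 7.88
tcp_pos: [0.5558, 0.3319, 0.1487]
ee_rot: [[-0.072, 0.997, 0.001], [0.997, 0.072, 0.0], [0.0, 0.001, -1.0]]
ft_force: [-0.7, 0.5, -2.8]
opening: 0.029
```

Still carried (2.8 N), so I'll lower until it touches.

Request:
arm_command --hand '[1,1,1,1,1]' --pt "0 0 0.002" --pt "0 0 0.002" --pt "0 0 0.001" --pt "0 0 0" --pt "0 0 0" --twist '[0,0,0,0,0]'

```text
time_s: 8.3
tcp_pos: [0.5553, 0.3322, 0.1433]
ee_rot: [[-0.073, 0.997, 0.0], [0.997, 0.073, 0.0], [0.0, 0.0, -1.0]]
ft_force: [0.5, -0.4, -3.9]
opening: 0.0289
```

Request:
arm_command --hand '[1,1,1,1]' --pt "0 0 0.001" --pt "0 0 0.001" --pt "0 0 0" --pt "0 0 0" --twist '[0,0,0,0]'

```text
time_s: 8.63
tcp_pos: [0.5553, 0.3322, 0.1432]
ee_rot: [[-0.073, 0.997, 0.0], [0.997, 0.073, -0.001], [-0.001, 0.0, -1.0]]
ft_force: [-2.7, -2.4, 5.1]
opening: 0.0293
```

Contact (upward 5 N). I'll release and go up.

Request:
arm_command --hand '[0.4,0.4,0.4,0.4,0.4,0.4,0.4,0.4,0.4,0.4,0.4,0.4]' --pt "0 0 0" --pt "0 0 0" --pt "0 0 0" --pt "0 0 -0.002" --pt "0 0 -0.02" --pt "0 0 -0.03" --pt "0 0 -0.03" --pt "0 0 -0.03" --pt "0 0 -0.03" --pt "0 0 -0.02" --pt "0 0 0" --pt "0 0 0" --twist '[0,0,0,0,0,0,0,0,0,0,0,0]'

```text
time_s: 9.63
tcp_pos: [0.5558, 0.3331, 0.3051]
ee_rot: [[-0.073, 0.997, 0.003], [0.997, 0.073, 0.002], [0.002, 0.003, -1.0]]
ft_force: [0.5, -0.6, 0.4]
opening: 0.0514
```

Run:
```python
from plan import *
plan(0.5868,-0.1358,0.25,-93.8)
w=cam("wrist"); cv2.imwrite("pics/w5.png",w["bgr"])
s=cam("side"); crop(s,230,100,140,140,4.2,"pics/s5.png")
```

```text
t 9.63 tcp [0.5558 0.3331 0.3051] tooly yaw 4.2 open 0.0514 f [ 0.5 -0.6  0.4] j7 -0.81
delta tool mm [-470.    -3.7   54.2] world mm [  31.  -468.9  -55.1]
twist 98.01
```

View pics/s5.png

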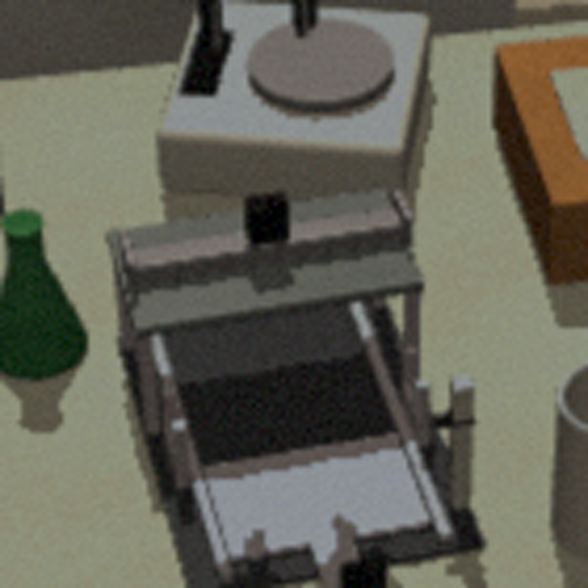

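Request:
arm_command --hand '[0,0,0,0,0,0,0,0,0,0,0,0,0,0]' --pt "-0.039 0 0" --pt "-0.039 0 0" --pt "-0.039 0 0" --pt "-0.039 0 0" --pt "-0.039 0 0" --pt "-0.039 0 0" --pt "-0.039 0 0" --pt "-0.039 0 0" --pt "-0.039 0 0" --pt "-0.039 0 0" --pt "-0.039 0 0" --pt "-0.039 -0.004 0" --pt "0 0 0" --pt "0 0 0" --twist '[0,0,0,0,0,0,0,0,0,0,0,0,0,0]'

```text
time_s: 10.9
tcp_pos: [0.5839, -0.1402, 0.3003]
ee_rot: [[-0.065, 0.998, -0.005], [0.998, 0.065, 0.0], [0.001, -0.005, -1.0]]
ft_force: [0.1, 0.2, -0.1]
opening: 0.0856
```

Request:
arm_command --hand '[0,0,0,0,0,0,0,0,0,0,0,0,0,0]' --pt "0 0 0" --pt "0 0 0" --pt "0 0 0" --pt "0 0 0" --pt "0 0 0" --pt "0 0 0" --pt "0 0 0" --pt "0 0 0" --pt "0 0 0" --pt "0 0 0" --pt "0 0 0" --pt "0 0 0" --pt "0 0 0" --pt "0 0 0" --twist '[-6.8,-6.8,-6.8,-6.8,-6.8,-6.8,-6.8,-6.8,-6.8,-6.8,-6.8,-6.8,0,0]'

```text
time_s: 12.07
tcp_pos: [0.5851, -0.1331, 0.3023]
ee_rot: [[-0.997, 0.074, -0.002], [0.074, 0.997, 0.002], [0.002, 0.001, -1.0]]
ft_force: [-0.9, -0.2, -0.4]
opening: 0.0852
```

Run:
```python
from plan import *
plan(0.5868,-0.1358,0.15,86.1)
w=cam("wrist"); cv2.imwrite("pics/w6.png",w["bgr"]); print(proj(w,[.5868,-.1358,.03]))
```

```text
t 12.07 tcp [ 0.5851 -0.1331  0.3023] tooly yaw 85.8 open 0.0852 f [-0.9 -0.2 -0.4] j7 1.34
delta tool mm [ -2.1  -2.8 152.3] world mm [   1.7   -2.7 -152.3]
twist -0.32
[316.43749932 196.27164895]
```

View pics/w6.png

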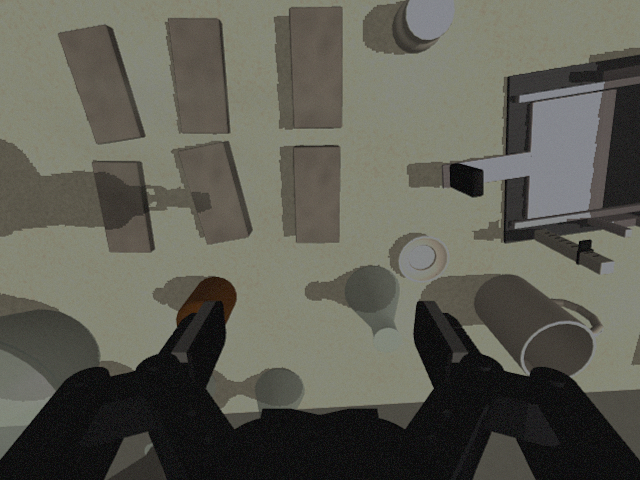

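Request:
arm_command --hand '[0,0,0,0,0,0,0,0,0,0,0,0]' --pt "-0.002 -0.0015 0.02" --pt "0 0 0.035" --pt "0 0 0.035" --pt "0 0 0.035" --pt "0 0 0.035" --pt "0 0 0.035" --pt "0 0 0.03" --pt "0 0 0.02" --pt "0 0 0.02" --pt "0 0 0.015" --pt "0 0 0" --pt "0 0 0" --twist '[-0.3,0,0,0,0,0,0,0,0,0,0,0]'

```text
time_s: 13.12
tcp_pos: [0.5871, -0.1361, 0.0228]
ee_rot: [[-0.998, 0.068, -0.001], [0.068, 0.998, 0.0], [0.001, 0.0, -1.0]]
ft_force: [0.2, 0.5, 0.7]
opening: 0.0853
```

Run:
```python
from plan import *
plan(0.5868,-0.1345,0.018,86.1)
w=cam("wrist"); cv2.imwrite("pics/w7.png",w["bgr"]); print(proj(w,[.5868,-.1358,.03]))
```

```text
t 13.12 tcp [ 0.5871 -0.1361  0.0228] tooly yaw 86.1 open 0.0853 f [0.2 0.5 0.7] j7 1.13
delta tool mm [0.4 1.6 4.8] world mm [-0.3  1.6 -4.8]
twist -0.02
[318.18480865 326.76379784]
```

View pics/w7.png

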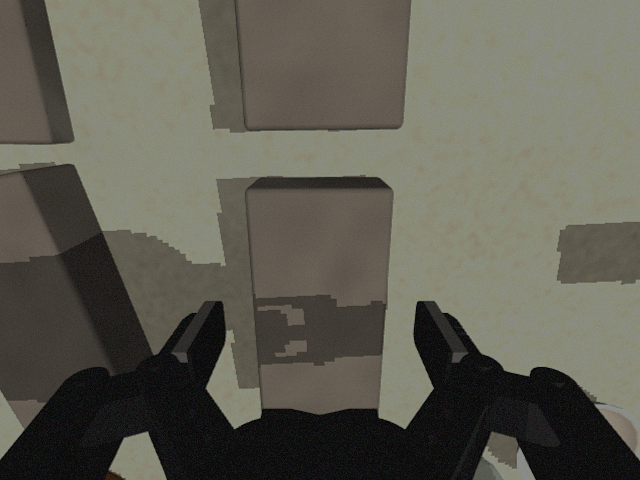

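Run:
```python
from plan import *
w=cam("wrist")
print(onz(w,(247,190),.03),onz(w,(392,189),.03))
```

```text
[ 0.52754901 -0.15835247  0.03      ] [ 0.53084903 -0.10433153  0.03      ]
```

Request:
arm_command --hand '[0,1,1,1,1,1,1,1,1]' --pt "0 0.0005 0.004" --pt "0 0 0" --pt "0 0 0" --pt "0 0 0" --pt "0 0 0" --pt "0 0 0" --pt "0 0 0" --pt "0 0 0" --pt "0 0 0" --twist '[0,0,0,0,0,0,0,0,0]' --grip_force 80

```text
time_s: 13.97
tcp_pos: [0.5885, -0.1361, 0.0204]
ee_rot: [[-0.998, 0.068, 0.002], [0.068, 0.998, -0.0], [-0.002, -0.0, -1.0]]
ft_force: [-0.5, -0.2, 5.6]
opening: 0.0542
```

Request:
arm_command --hand '[1,1,1,1,1,1,1,1]' --pt "0 0 -0.01" --pt "0 0 -0.03" --pt "0 0 -0.04" --pt "0 0 -0.04" --pt "0 0 -0.04" --pt "0 0 -0.02" --pt "0 0 0" --pt "0 0 0" --twist '[0,0,0,0,0,0,0,0]'

```text
time_s: 14.63
tcp_pos: [0.587, -0.1363, 0.1991]
ee_rot: [[-0.998, 0.068, -0.0], [0.068, 0.998, -0.001], [0.0, -0.001, -1.0]]
ft_force: [-0.4, -0.1, -4.8]
opening: 0.0541
```

Run:
```python
from plan import *
plan(0.5635,0.1778,0.2,94.2)
st=r.get_state(); w=cam("wrist"); cv2.imwrite("pics/w8.png",w["bgr"])
R,p=st["ee_rot"],st["tcp_pos"]
# cam in tcp
Rct=w["R"]@R; tct=w["R"]@p+w["t"]
np.savez("he.npz",Rct=Rct,tct=tct)
R1=np.array([[-0.07,0.998,0],[0.998,0.07,0],[0,0,-1.0]]); p1=np.array([.5558,.2212,.3053])
d=dict(mtx=w["mtx"],R=Rct@R1.T); d["t"]=tct-d["R"]@p1
f=lambda c:(220+(c[0]+.5)/3.6-.5,160+(c[1]+.5)/3.6-.5)
for n,c,z in [("near edge",(185,352),.012),("near edge",(562,349),.012),("handle top -y?",(343,550),.075),("",(410,550),.075),("",(337,670),.075),("",(418,670),.075),("roof",(-68,-4),.109),("gauge",(715,422),.118),
 ("bracket tops",(97,160),.064),("",(652,155),.064),("base",(110,403),.0),("",(650,400),0)]: print(n,onz(d,f(c),z).round(4))
```

```text
t 14.63 tcp [ 0.587  -0.1363  0.1991] tooly yaw 86.1 open 0.0541 f [-0.4 -0.1 -4.8] j7 1.28
delta tool mm [ 44.8 311.7  -1.2] world mm [-23.5 314.1   0.9]
twist -8.11
near edge [0.4971 0.1249 0.012 ]
near edge [0.6406 0.1363 0.012 ]
handle top -y? [0.5613 0.0816 0.075 ]
 [0.5844 0.0833 0.075 ]
 [0.5624 0.0323 0.075 ]
 [0.5914 0.0344 0.075 ]
roof [0.4399 0.2638 0.109 ]
gauge [0.6656 0.1587 0.118 ]
bracket tops [0.4744 0.2108 0.064 ]
 [0.6497 0.2248 0.064 ]
base [0.4663 0.0957 0.    ]
 [0.6808 0.1122 0.    ]
```

View pics/w8.png

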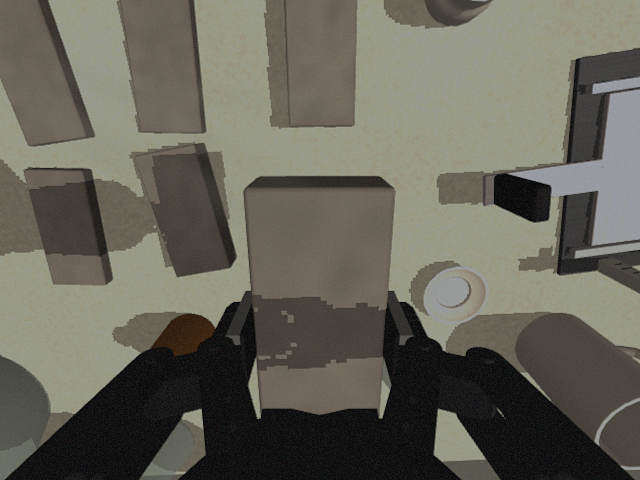

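Request:
arm_command --hand '[1,1,1,1,1,1,1,1,1,1,1,1,1]' --pt "0.0053 0.025 0" --pt "0.0053 0.037 0" --pt "0.0053 0.039 0" --pt "0.0053 0.039 0" --pt "0.0053 0.039 0" --pt "0.0053 0.039 0" --pt "0.0053 0.039 0" --pt "0.0053 0.037 0" --pt "0 0.018 0" --pt "0 0 0" --pt "0 0 0" --pt "0 0 0" --pt "0 0 0" --twist '[0,0,0,0,0,0,0,0,0,-4.1,-4.1,0,0]'

```text
time_s: 15.77
tcp_pos: [0.5645, 0.1768, 0.1958]
ee_rot: [[-0.997, -0.073, -0.006], [-0.073, 0.997, -0.002], [0.006, -0.001, -1.0]]
ft_force: [-0.1, -0.1, -5.2]
opening: 0.0544
```

Run:
```python
from plan import *
plan(0.5655,0.178,0.06,94.4)
w=cam("wrist"); cv2.imwrite("pics/w9.png",w["bgr"])
```

```text
t 15.77 tcp [0.5645 0.1768 0.1958] tooly yaw 94.2 open 0.0544 f [-0.1 -0.1 -5.2] j7 0.86
delta tool mm [ -1.9   1.3 135.8] world mm [   1.     1.2 -135.8]
twist -0.2
```

View pics/w9.png

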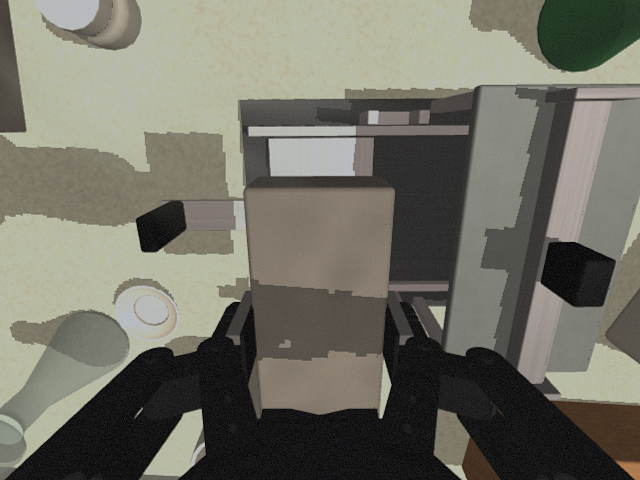

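Request:
arm_command --hand '[1,1,1,1,1,1,1,1,1,1]' --pt "-0.0015 0.001 0.02" --pt "0 0 0.03" --pt "0 0 0.03" --pt "0 0 0.03" --pt "0 0 0.02" --pt "0 0 0.01" --pt "0 0 0.005" --pt "0 0 0" --pt "0 0 0" --pt "0 0 0" --twist '[0,0,0,0,0,0,0,0,0,0]'

```text
time_s: 16.65
tcp_pos: [0.5693, 0.18, 0.0561]
ee_rot: [[-0.997, -0.074, 0.003], [-0.074, 0.997, 0.001], [-0.003, 0.001, -1.0]]
ft_force: [-0.1, 0.5, -3.8]
opening: 0.0548
```

Run:
```python
from plan import *
plan(0.5655,0.178,0.0324,94.4)
w=cam("wrist"); cv2.imwrite("pics/w10.png",w["bgr"])
```

```text
t 16.65 tcp [0.5693 0.18   0.0561] tooly yaw 94.3 open 0.0548 f [-0.1  0.5 -3.8] j7 0.74
delta tool mm [ 4.1 -1.7 23.7] world mm [ -3.8  -2.  -23.7]
twist -0.13
```

View pics/w10.png

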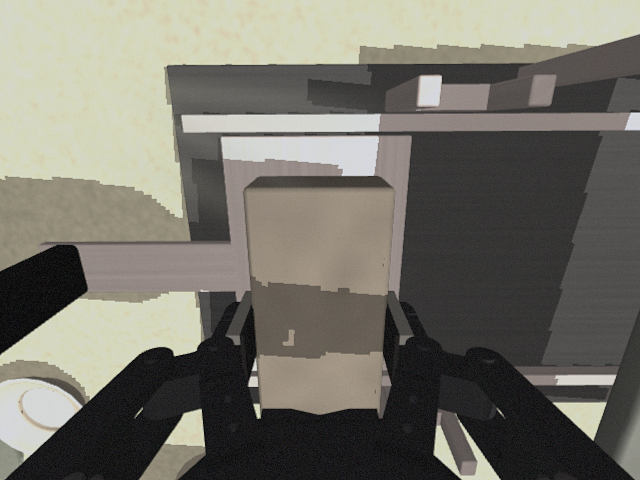

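Run:
```python
from plan import *
w=cam("wrist")
a=onz(w,(222,137),.012);b=onz(w,(412,137),.012); print(a,b,np.linalg.norm(b-a)); e=(b-a)/np.linalg.norm(b-a); 
ex=np.array([e[1],-e[0],0]); print("tray ctr",(a+b)/2+.072*ex)
zt=r.get_state()["tcp_pos"][2]-.0204+.03
a=onz(w,(246,189),zt);b=onz(w,(393,189),zt); e2=(b-a)/np.linalg.norm(b-a); ex=np.array([e2[1],-e2[0],0]); print("slab ctr",(a+b)/2+.06*ex,np.linalg.norm(b-a),np.degrees(np.arctan2(e[1],e[0])),np.degrees(np.arctan2(e2[1],e2[0])))
```

```text
[0.49727366 0.12657117 0.012     ] [0.49016473 0.22119363 0.012     ] 0.09488912696846716
tray ctr [0.56551685 0.17927652 0.012     ]
slab ctr [0.56925831 0.1807876  0.06563224] 0.05323400991451585 94.29652667450617 94.2983842897067
```

Request:
arm_command --hand '[1,1,1,1,1,1,1]' --pt "0.0038 -0.0012 0" --pt "0 0 0.01" --pt "0 0 0.007" --pt "0 0 0.003" --pt "0 0 0.001" --pt "0 0 0" --pt "0 0 0" --twist '[0,0,0,0,0,0,0]'

```text
time_s: 17.33
tcp_pos: [0.5642, 0.178, 0.0331]
ee_rot: [[-0.997, -0.075, 0.0], [-0.075, 0.997, 0.001], [-0.0, 0.001, -1.0]]
ft_force: [0.2, -0.5, -4.6]
opening: 0.0541
```

Request:
arm_command --hand '[1,1,1,1]' --pt "-0.001 0.001 0.001" --pt "0 0 0.001" --pt "0 0 0" --pt "0 0 0" --twist '[0,0,0,0]'

```text
time_s: 17.67
tcp_pos: [0.5651, 0.1793, 0.0324]
ee_rot: [[-0.997, -0.075, 0.0], [-0.075, 0.997, -0.0], [-0.0, -0.0, -1.0]]
ft_force: [-4.3, -2.1, 5.1]
opening: 0.0544
```

Request:
arm_command --hand '[0,0,0,0,0,0,0,0,0,0,0,0]' --pt "0 0 0" --pt "0 0 0" --pt "0 0 0" --pt "0 0 0" --pt "0 0 -0.02" --pt "0 0 -0.03" --pt "0 0 -0.035" --pt "0 0 -0.035" --pt "0 0 -0.035" --pt "0 0 -0.035" --pt "0 0 0" --pt "0 0 0" --twist '[0,0,0,0,0,0,0,0,0,0,0,0]'

```text
time_s: 18.67
tcp_pos: [0.5669, 0.18, 0.2243]
ee_rot: [[-0.997, -0.075, 0.006], [-0.075, 0.997, 0.002], [-0.006, 0.001, -1.0]]
ft_force: [-0.4, -0.3, -0.6]
opening: 0.0854
```

Run:
```python
from plan import *
plan(0.4475,-0.1265,0.22,86.5)
t=cam("top"); crop(t,160,190,160,120,5,"pics/t11.png")
w=cam("wrist"); cv2.imwrite("pics/w11.png",w["bgr"])
```

```text
t 18.67 tcp [0.5669 0.18   0.2243] tooly yaw 94.3 open 0.0854 f [-0.4 -0.3 -0.6] j7 0.88
delta tool mm [ 142.1 -296.7    3. ] world mm [-119.4 -306.5   -4.3]
twist 7.8
```

View pics/t11.png

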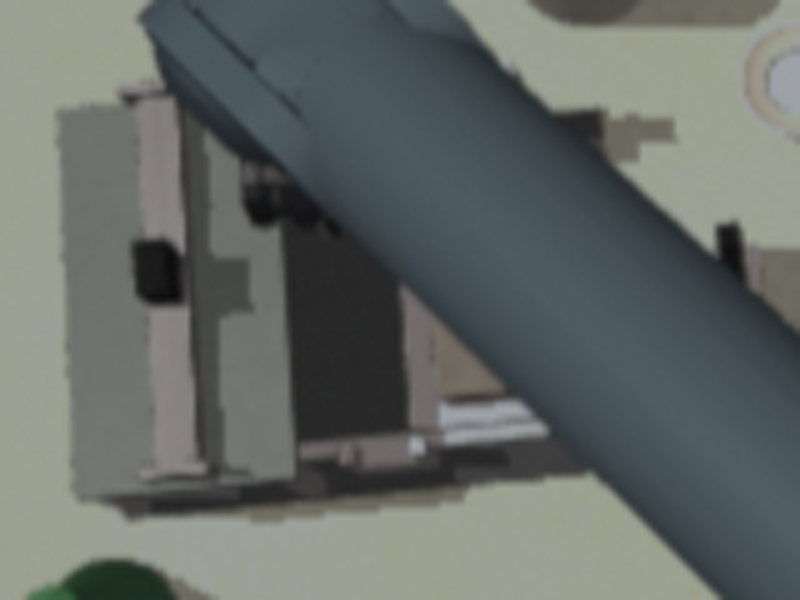

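View pics/w11.png

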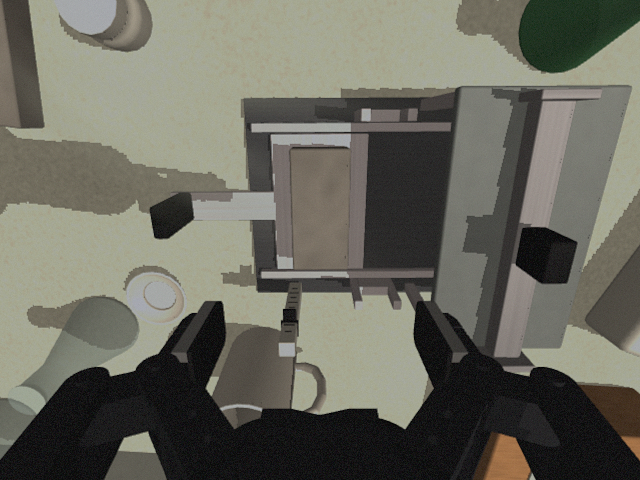

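Request:
arm_command --hand '[0,0,0,0,0,0,0,0,0,0,0,0,0,0,0]' --pt "0.017 -0.036 0" --pt "0.017 -0.036 0" --pt "0.017 -0.036 0" --pt "0.017 -0.036 0" --pt "0.017 -0.036 0" --pt "0.017 -0.036 0" --pt "0.017 -0.036 0" --pt "0.017 -0.036 0" --pt "0.006 -0.009 0" --pt "0 0 0" --pt "0 0 0" --pt "0 0 0.03" --pt "0 0 0.03" --pt "0 0 0" --pt "0 0 0" --twist '[0,0,0,0,0,0,0,0,0,3.9,3.9,0,0,0,0]'

```text
time_s: 20.02
tcp_pos: [0.4431, -0.127, 0.159]
ee_rot: [[-0.998, 0.06, -0.006], [0.06, 0.998, 0.004], [0.006, 0.003, -1.0]]
ft_force: [0.6, 0.3, 0.7]
opening: 0.0855
```

Run:
```python
from plan import *
plan(0.4475,-0.1265,0.07,86.5)
w=cam("wrist"); cv2.imwrite("pics/w12.png",w["bgr"]); print(proj(w,[.4475,-.1265,.03]))
```

```text
t 20.02 tcp [ 0.4431 -0.127   0.159 ] tooly yaw 86.6 open 0.0855 f [0.6 0.3 0.7] j7 1.37
delta tool mm [-4.9  0.5 88.9] world mm [  4.4   0.5 -89. ]
twist 0.06
[318.93661468 236.00704266]
```

View pics/w12.png

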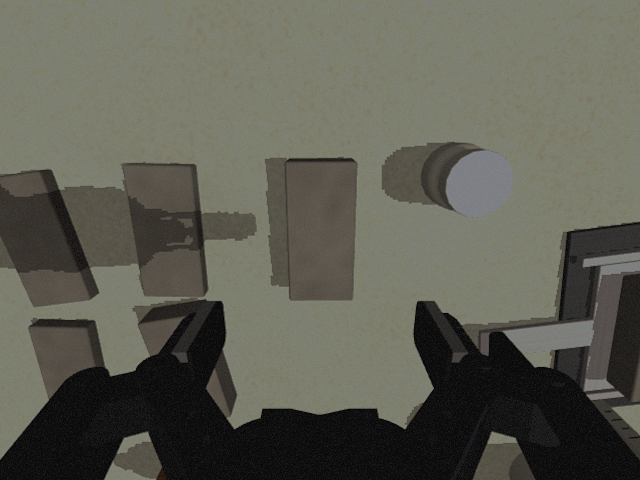

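Run:
```python
from plan import *
w=cam("wrist");t=cam("top")
A=np.array([onz(w,c,.03) for c in [(287,162),(356,162),(352.5,299),(289.5,299)]]); print(A.mean(0))
e=A[1]-A[0];print(np.degrees(np.arctan2(e[1],e[0])),A.round(4)); e=A[0]-A[3];print(np.degrees(np.arctan2(e[1],e[0])))
print("jar",onz(t,(326,303),.055),onz(w,(479,183),.055))
```

```text
[ 0.44987209 -0.12503857  0.03      ]
86.56559646059715 [[ 0.389  -0.1479  0.03  ]
 [ 0.3922 -0.0949  0.03  ]
 [ 0.5108 -0.1009  0.03  ]
 [ 0.5075 -0.1564  0.03  ]]
175.85221256280641
jar [ 0.40747773 -0.01306732  0.055     ] [ 0.40921091 -0.01083276  0.055     ]
```

Request:
arm_command --hand '[0,0,0,0,0,0,0,0]' --pt "-0.0059 0.0015 0.02" --pt "0 0 0.035" --pt "0 0 0.035" --pt "0 0 0.025" --pt "0 0 0.015" --pt "0 0 0.005" --pt "0 0 0" --pt "0 0 0" --twist '[0,0,0,0,0,0,0,0]'

```text
time_s: 20.83
tcp_pos: [0.4534, -0.1272, 0.0278]
ee_rot: [[-0.998, 0.061, 0.003], [0.061, 0.998, -0.001], [-0.003, -0.001, -1.0]]
ft_force: [0.5, 0.4, -0.4]
opening: 0.0855
```

Run:
```python
from plan import *
plan(0.4495,-0.1253,0.0205,86.5)
w=cam("wrist"); cv2.imwrite("pics/w13.png",w["bgr"])
```

```text
t 20.83 tcp [ 0.4534 -0.1272  0.0278] tooly yaw 86.5 open 0.0855 f [ 0.5  0.4 -0.4] j7 1.13
delta tool mm [4.  1.7 7.2] world mm [-3.9  1.9 -7.3]
twist -0.02
```

View pics/w13.png

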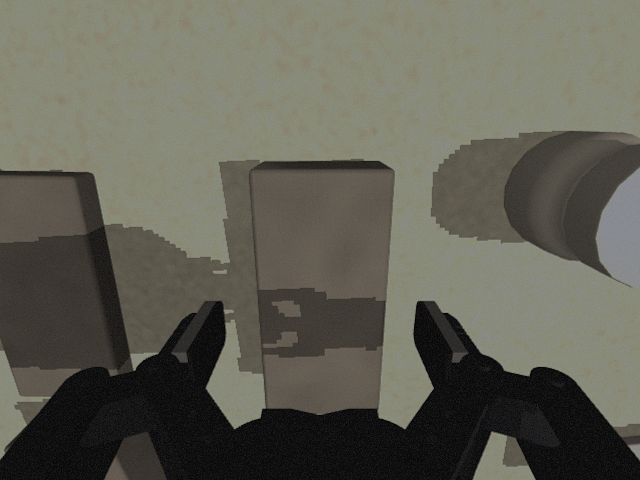

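Run:
```python
from plan import *
w=cam("wrist")
a=onz(w,(250,171),.03);b=onz(w,(394,171),.03); e2=(b-a)/np.linalg.norm(b-a); ex=np.array([e2[1],-e2[0],0]); c=(a+b)/2+.06*ex; print("slab ctr",c,np.linalg.norm(b-a))
plan(c[0],c[1],.0205,86.5)
```

```text
slab ctr [ 0.4482399  -0.12514689  0.03      ] 0.05445196942702421
t 20.93 tcp [ 0.4536 -0.1273  0.0281] tooly yaw 86.5 open 0.0853 f [-0.5 -0.7 -0.4] j7 1.13
delta tool mm [5.5 1.9 7.6] world mm [-5.3  2.2 -7.6]
twist -0.02
```

Request:
arm_command --hand '[0,0,0,1,1,1,1,1,1,1,1]' --pt "0.0053 0.0019 0" --pt "0 0 0.004" --pt "0 0 0.004" --pt "0 0 0" --pt "0 0 0" --pt "0 0 0" --pt "0 0 0" --pt "0 0 0" --pt "0 0 0" --pt "0 0 0" --pt "0 0 0" --twist '[0,0,0,0,0,0,0,0,0,0,0]'

```text
time_s: 21.85
tcp_pos: [0.4469, -0.1249, 0.0187]
ee_rot: [[-0.998, 0.061, 0.0], [0.061, 0.998, -0.001], [-0.0, -0.001, -1.0]]
ft_force: [-0.9, -0.8, 4.6]
opening: 0.0548
```

Run:
```python
from plan import *
plan(0.448,-0.125,0.0205,86.5)
w=cam("wrist"); cv2.imwrite("pics/w14.png",w["bgr"])
```

```text
t 21.85 tcp [ 0.4469 -0.1249  0.0187] tooly yaw 86.5 open 0.0548 f [-0.9 -0.8  4.6] j7 1.12
delta tool mm [-1.1 -0.  -1.8] world mm [ 1.1 -0.1  1.8]
twist 0.0
```

Request:
arm_command --hand '[1,1,1,1,1,1,1,1,1]' --pt "0 0 -0.01" --pt "0 0 -0.03" --pt "0 0 -0.04" --pt "0 0 -0.04" --pt "0 0 -0.04" --pt "0 0 -0.03" --pt "0 0 -0.02" --pt "0 0 0" --pt "0 0 0" --twist '[0,0,0,0,0,0,0,0,0]'

```text
time_s: 22.65
tcp_pos: [0.4461, -0.1249, 0.2281]
ee_rot: [[-0.998, 0.062, 0.0], [0.062, 0.998, -0.002], [-0.0, -0.002, -1.0]]
ft_force: [-1.1, -0.9, -5.2]
opening: 0.0544
```

View pics/w14.png

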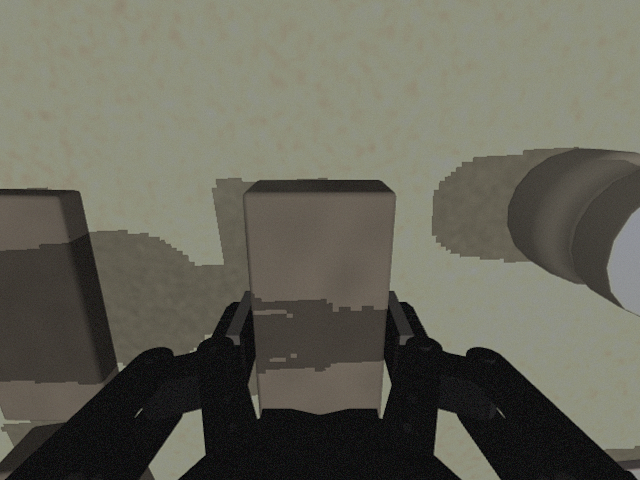

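Run:
```python
from plan import *
plan(0.5655,0.179,0.23,94.3)
```

```text
t 22.65 tcp [ 0.4461 -0.1249  0.2281] tooly yaw 86.5 open 0.0544 f [-1.1 -0.9 -5.2] j7 1.49
delta tool mm [-100.5  310.7   -2.4] world mm [119.4 303.9   1.9]
twist -7.83
```

Request:
arm_command --hand '[1,1,1,1,1,1,1,1,1,1,1,1,1,1,1]' --pt "-0.007 0.02 0" --pt "-0.0115 0.035 0" --pt "-0.0115 0.036 0" --pt "-0.0115 0.036 0" --pt "-0.0115 0.036 0" --pt "-0.0115 0.036 0" --pt "-0.0115 0.036 0" --pt "-0.0115 0.036 0" --pt "-0.0115 0.03 0" --pt "-0.003 0.0097 0" --pt "0 0 0" --pt "0 0 0" --pt "0 0 0.03" --pt "0 0 0.03" --pt "0 0 0" --twist '[0,0,0,0,0,0,0,0,0,0,-3.9,-3.9,0,0,0]'

```text
time_s: 23.9
tcp_pos: [0.5606, 0.1756, 0.1578]
ee_rot: [[-0.997, -0.076, -0.018], [-0.076, 0.997, -0.007], [0.018, -0.005, -1.0]]
ft_force: [-2.8, -1.6, -5.5]
opening: 0.0544
```

Run:
```python
from plan import *
plan(0.5645,0.179,0.0617,94.3)
w=cam("wrist"); cv2.imwrite("pics/w15.png",w["bgr"])
```

```text
t 23.90 tcp [0.5606 0.1756 0.1578] tooly yaw 94.4 open 0.0544 f [-2.8 -1.6 -5.5] j7 0.83
delta tool mm [-5.9  3.6 96. ] world mm [  3.9   3.4 -96.1]
twist 0.08
```

View pics/w15.png

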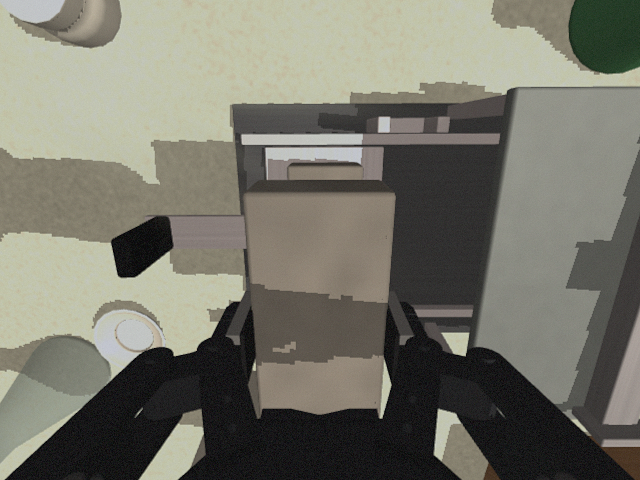

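Request:
arm_command --hand '[1,1,1,1,1,1,1]' --pt "0 0 0.02" --pt "0 0 0.03" --pt "0 0 0.015" --pt "0 0 0.005" --pt "0 0 0" --pt "0 0 0" --pt "0 0 0" --twist '[0,0,0,0,0,0,0]'

```text
time_s: 24.53
tcp_pos: [0.5686, 0.1802, 0.1001]
ee_rot: [[-0.997, -0.075, 0.003], [-0.075, 0.997, 0.001], [-0.003, 0.001, -1.0]]
ft_force: [0.7, 0.6, -3.8]
opening: 0.0545
```

Run:
```python
from plan import *
plan(0.5645,0.179,0.0617,94.3)
w=cam("wrist"); cv2.imwrite("pics/w16.png",w["bgr"])
```

```text
t 24.53 tcp [0.5686 0.1802 0.1001] tooly yaw 94.3 open 0.0545 f [ 0.7  0.6 -3.8] j7 0.77
delta tool mm [ 4.3 -0.9 38.4] world mm [ -4.1  -1.2 -38.4]
twist 0.0
```

View pics/w16.png

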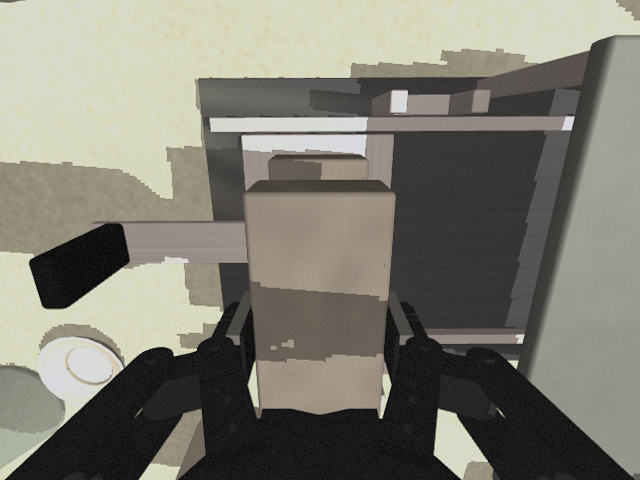

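Request:
arm_command --hand '[1,1,1,1,1,1,1,1]' --pt "0.004 -0.001 0" --pt "0 0 0.015" --pt "0 0 0.01" --pt "0 0 0.006" --pt "0 0 0.003" --pt "0 0 0.001" --pt "0 0 0" --pt "0 0 0" --twist '[0,0,0,0,0,0,0,0]'

```text
time_s: 25.25
tcp_pos: [0.5637, 0.1783, 0.0634]
ee_rot: [[-0.997, -0.075, 0.0], [-0.075, 0.997, 0.0], [-0.0, 0.0, -1.0]]
ft_force: [-0.2, -0.6, -4.3]
opening: 0.0546
```

Run:
```python
from plan import *
plan(0.5645,0.179,0.0617,94.3)
```

```text
t 25.25 tcp [0.5637 0.1783 0.0634] tooly yaw 94.3 open 0.0546 f [-0.2 -0.6 -4.3] j7 0.74
delta tool mm [-0.9  0.6  1.7] world mm [ 0.8  0.7 -1.7]
twist 0.01
```

Request:
arm_command --hand '[1,1,1,1,1]' --pt "-0.0005 0.0005 0.001" --pt "0 0 0.001" --pt "0 0 0.001" --pt "0 0 0" --pt "0 0 0" --twist '[0,0,0,0,0]'

```text
time_s: 25.67
tcp_pos: [0.5643, 0.1788, 0.0608]
ee_rot: [[-0.997, -0.075, 0.001], [-0.075, 0.997, 0.0], [-0.001, 0.0, -1.0]]
ft_force: [-0.8, 1.0, -1.9]
opening: 0.0546
```

Request:
arm_command --hand '[1,1,1]' --pt "0 0 0.001" --pt "0 0 0" --pt "0 0 0" --twist '[0,0,0]'

```text
time_s: 25.92
tcp_pos: [0.5643, 0.1789, 0.0608]
ee_rot: [[-0.997, -0.075, 0.001], [-0.075, 0.997, -0.001], [-0.001, -0.001, -1.0]]
ft_force: [-2.7, -1.9, 6.2]
opening: 0.0542
```

Request:
arm_command --hand '[0,0,0,0,0,0,0,0,0,0,0,0]' --pt "0 0 0" --pt "0 0 0" --pt "0 0 0" --pt "0 0 0" --pt "0 0 -0.02" --pt "0 0 -0.03" --pt "0 0 -0.035" --pt "0 0 -0.035" --pt "0 0 -0.035" --pt "0 0 0" --pt "0 0 0" --pt "0 0 0" --twist '[0,0,0,0,0,0,0,0,0,0,0,0]'

```text
time_s: 26.92
tcp_pos: [0.5637, 0.1781, 0.2139]
ee_rot: [[-0.997, -0.075, -0.0], [-0.075, 0.997, -0.001], [0.0, -0.001, -1.0]]
ft_force: [0.3, -0.1, -0.2]
opening: 0.0852
```

Run:
```python
from plan import *
plan(0.4435,-0.261,0.22,85.4)
w=cam("wrist"); cv2.imwrite("pics/w17.png",w["bgr"])
```

```text
t 26.92 tcp [0.5637 0.1781 0.2139] tooly yaw 94.3 open 0.0852 f [ 0.3 -0.1 -0.2] j7 0.86
delta tool mm [ 152.7 -428.9   -5.8] world mm [-120.2 -439.1    6.1]
twist 8.89
```

View pics/w17.png

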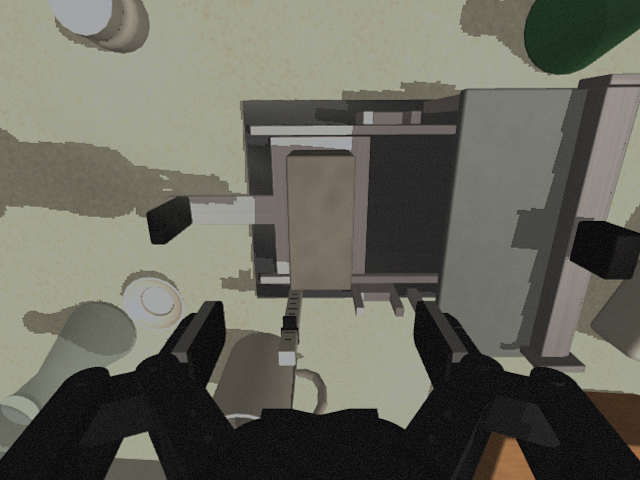

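Request:
arm_command --hand '[0,0,0,0,0,0,0,0,0,0,0,0,0,0,0,0,0]' --pt "0.0135 -0.038 0" --pt "0.0135 -0.038 0" --pt "0.0135 -0.038 0" --pt "0.0135 -0.038 0" --pt "0.0135 -0.038 0" --pt "0.0135 -0.038 0" --pt "0.0135 -0.038 0" --pt "0.0135 -0.038 0" --pt "0.0135 -0.038 0" --pt "0.0135 -0.038 0" --pt "0.0135 -0.038 0" --pt "0.003 -0.01 0" --pt "0 0 0" --pt "0 0 0" --pt "0 0 0.03" --pt "0 0 0.03" --pt "0 0 0" --twist '[0,0,0,0,0,0,0,0,0,0,0,0,4.5,4.5,0,0,0]'

```text
time_s: 28.38
tcp_pos: [0.4394, -0.2578, 0.1478]
ee_rot: [[-0.997, 0.082, -0.011], [0.082, 0.997, 0.007], [0.012, 0.006, -1.0]]
ft_force: [-1.4, -0.7, -0.5]
opening: 0.0853
```

Run:
```python
from plan import *
plan(0.4435,-0.261,0.07,85.4)
w=cam("wrist"); cv2.imwrite("pics/w18.png",w["bgr"])
```

```text
t 28.38 tcp [ 0.4394 -0.2578  0.1478] tooly yaw 85.3 open 0.0853 f [-1.4 -0.7 -0.5] j7 1.53
delta tool mm [-5.3 -3.3 77.7] world mm [  4.1  -3.2 -77.8]
twist -0.1
```

View pics/w18.png

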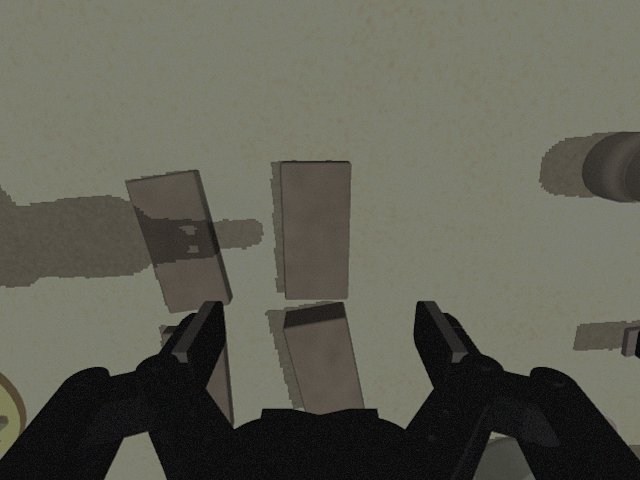

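Run:
```python
from plan import *
w=cam("wrist")
A=np.array([onz(w,c,.015) for c in [(281,163),(350,163),(348,298),(285,298)]]); c=A.mean(0); print(c)
e=A[1]-A[0]+A[2]-A[3];print(np.degrees(np.arctan2(e[1],e[0]))); e=A[3]-A[0]+A[2]-A[1];print(np.degrees(np.arctan2(e[1],e[0])),A.round(4))
plan(c[0],c[1],.02,86)
```

```text
[ 0.44623563 -0.25975491  0.015     ]
85.27605212814264
-4.41651678369193 [[ 0.3848 -0.2821  0.015 ]
 [ 0.3892 -0.2282  0.015 ]
 [ 0.5078 -0.2362  0.015 ]
 [ 0.5031 -0.2925  0.015 ]]
t 28.48 tcp [ 0.4433 -0.2585  0.1525] tooly yaw 85.3 open 0.0855 f [ 0.9  0.1 -0.1] j7 1.53
delta tool mm [ -3.6  -1.5 132.5] world mm [   2.9   -1.3 -132.5]
twist -0.65
```

Request:
arm_command --hand '[0,0,0,0,0,0,0,0]' --pt "-0.002 -0.0013 0.02" --pt "0 0 0.035" --pt "0 0 0.035" --pt "0 0 0.02" --pt "0 0 0.01" --pt "0 0 0.005" --pt "0 0 0" --pt "0 0 0" --twist '[-0.2,0,0,0,0,0,0,0]'

```text
time_s: 29.15
tcp_pos: [0.4484, -0.2616, 0.0309]
ee_rot: [[-0.997, 0.078, 0.003], [0.078, 0.997, -0.001], [-0.003, -0.001, -1.0]]
ft_force: [-0.0, 0.8, -0.1]
opening: 0.0854
```

Run:
```python
from plan import *
plan(0.445,-0.2597,0.0165,85.4)
w=cam("wrist"); cv2.imwrite("pics/w19.png",w["bgr"])
```

```text
t 29.15 tcp [ 0.4484 -0.2616  0.0309] tooly yaw 85.5 open 0.0854 f [-0.   0.8 -0.1] j7 1.37
delta tool mm [ 3.6  1.7 14.4] world mm [ -3.4   1.9 -14.4]
twist 0.1
```

View pics/w19.png

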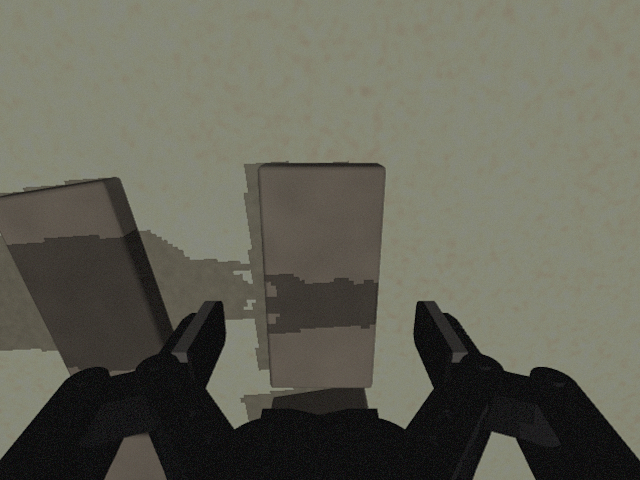

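Run:
```python
from plan import *
w=cam("wrist")
a=onz(w,(258.5,167),.015);b=onz(w,(385,167),.015); e2=(b-a)/np.linalg.norm(b-a); ex=np.array([e2[1],-e2[0],0]); c=(a+b)/2+.06*ex; print("slab ctr",c,np.linalg.norm(b-a))
plan(c[0],c[1],.0165,85.4)
```

```text
slab ctr [ 0.44396338 -0.25958752  0.015     ] 0.054458134060711115
t 29.25 tcp [ 0.4484 -0.2618  0.0311] tooly yaw 85.5 open 0.0854 f [-0.7 -0.8 -0.1] j7 1.37
delta tool mm [ 4.7  1.9 14.6] world mm [ -4.5   2.2 -14.6]
twist 0.1
```

Request:
arm_command --hand '[0,0,0,0,1,1,1,1,1,1,1,1]' --pt "0.0042 0.0019 0" --pt "0 0 0.006" --pt "0 0 0.005" --pt "0 0 0.003" --pt "0 0 0" --pt "0 0 0" --pt "0 0 0" --pt "0 0 0" --pt "0 0 0" --pt "0 0 0" --pt "0 0 0" --pt "0 0 0" --twist '[0,0,0,0,0,0,0,0,0,0,0,0]'

```text
time_s: 30.25
tcp_pos: [0.4433, -0.2591, 0.0159]
ee_rot: [[-0.997, 0.078, 0.001], [0.078, 0.997, -0.001], [-0.001, -0.001, -1.0]]
ft_force: [-0.8, 0.2, 5.0]
opening: 0.0536
```

Run:
```python
from plan import *
plan(0.444,-0.2596,0.0165,85.4)
```

```text
t 30.25 tcp [ 0.4433 -0.2591  0.0159] tooly yaw 85.5 open 0.0536 f [-0.8  0.2  5. ] j7 1.35
delta tool mm [-0.7 -0.5 -0.6] world mm [ 0.7 -0.5  0.6]
twist 0.1
```

Request:
arm_command --hand '[1,1,1,1,1,1,1,1,1]' --pt "0 0 -0.01" --pt "0 0 -0.03" --pt "0 0 -0.04" --pt "0 0 -0.04" --pt "0 0 -0.04" --pt "0 0 -0.04" --pt "0 0 -0.02" --pt "0 0 0" --pt "0 0 0" --twist '[0,0,0,0,0,0,0,0,0]'

```text
time_s: 31.0
tcp_pos: [0.4427, -0.2591, 0.2359]
ee_rot: [[-0.997, 0.079, 0.001], [0.079, 0.997, -0.002], [-0.001, -0.002, -1.0]]
ft_force: [-0.0, 0.2, -3.8]
opening: 0.0533
```

Run:
```python
from plan import *
plan(0.5655,0.179,0.24,94.3)
w=cam("wrist"); cv2.imwrite("pics/w20.png",w["bgr"])
```

```text
t 31.00 tcp [ 0.4427 -0.2591  0.2359] tooly yaw 85.5 open 0.0533 f [-0.   0.2 -3.8] j7 1.63
delta tool mm [-87.9 446.4  -4.8] world mm [122.8 438.1   4.1]
twist -8.81
```

View pics/w20.png

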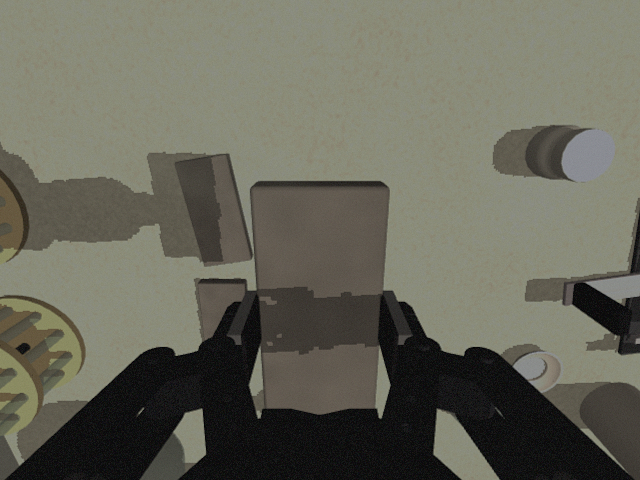

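Request:
arm_command --hand '[1,1,1,1,1,1,1,1,1,1,1,1,1,1,1,1,1]' --pt "-0.004 0.02 0" --pt "-0.0075 0.0385 0" --pt "-0.0075 0.0385 0" --pt "-0.0075 0.0385 0" --pt "-0.0075 0.0385 0" --pt "-0.0075 0.0385 0" --pt "-0.0075 0.0385 0" --pt "-0.0075 0.0385 0" --pt "-0.0075 0.0385 0" --pt "-0.0075 0.0385 0" --pt "-0.0075 0.0385 0" --pt "-0.0075 0.03 0" --pt "0 0.012 0" --pt "0 0 0" --pt "0 0 0" --pt "0 0 0" --pt "0 0 0" --twist '[0,0,0,0,0,0,0,0,0,0,0,0,0,-4.4,-4.4,0,0]'

```text
time_s: 32.47
tcp_pos: [0.5626, 0.1792, 0.2324]
ee_rot: [[-0.997, -0.074, -0.005], [-0.074, 0.997, -0.001], [0.005, -0.001, -1.0]]
ft_force: [-0.3, -0.5, -1.6]
opening: 0.0533
```

Request:
arm_command --hand '[1,1,1,1,1,1,1]' --pt "0 0 0.03" --pt "0 0 0.03" --pt "0 0 0.03" --pt "0 0 0.015" --pt "0 0 0" --pt "0 0 0" --pt "0 0 0" --twist '[0,0,0,0,0,0,0]'

```text
time_s: 33.05
tcp_pos: [0.5651, 0.1807, 0.1319]
ee_rot: [[-0.997, -0.074, 0.002], [-0.074, 0.997, 0.001], [-0.002, 0.001, -1.0]]
ft_force: [-0.4, -0.1, -1.3]
opening: 0.0538
```

Run:
```python
from plan import *
plan(0.5648,0.179,0.088,94.3)
w=cam("wrist"); cv2.imwrite("pics/w21.png",w["bgr"])
```

```text
t 33.05 tcp [0.5651 0.1807 0.1319] tooly yaw 94.3 open 0.0538 f [-0.4 -0.1 -1.3] j7 0.78
delta tool mm [ 0.6 -1.8 43.9] world mm [ -0.3  -1.7 -43.9]
twist -0.03
```

View pics/w21.png

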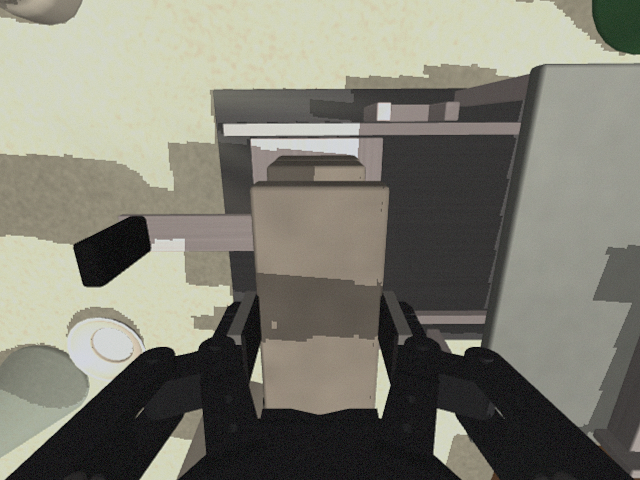

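Request:
arm_command --hand '[1,1,1,1,1,1,1,1]' --pt "0 -0.0015 0" --pt "0 0 0.015" --pt "0 0 0.015" --pt "0 0 0.007" --pt "0 0 0.003" --pt "0 0 0.001" --pt "0 0 0" --pt "0 0 0" --twist '[0,0,0,0,0,0,0,0]'

```text
time_s: 33.77
tcp_pos: [0.5643, 0.1787, 0.0892]
ee_rot: [[-0.997, -0.075, 0.0], [-0.075, 0.997, 0.001], [-0.0, 0.001, -1.0]]
ft_force: [-0.0, -0.0, -1.9]
opening: 0.0537
```

Run:
```python
from plan import *
plan(0.5648,0.179,0.088,94.3)
```

```text
t 33.77 tcp [0.5643 0.1787 0.0892] tooly yaw 94.3 open 0.0537 f [-0.  -0.  -1.9] j7 0.75
delta tool mm [-0.5  0.2  1.2] world mm [ 0.5  0.3 -1.2]
twist 0.02
```

Request:
arm_command --hand '[1,1,1,1]' --pt "0 0 0.001" --pt "0 0 0.001" --pt "0 0 0" --pt "0 0 0" --twist '[0,0,0,0]'

```text
time_s: 34.1
tcp_pos: [0.5646, 0.1787, 0.088]
ee_rot: [[-0.997, -0.075, 0.001], [-0.075, 0.997, 0.0], [-0.001, 0.0, -1.0]]
ft_force: [0.2, 0.2, 1.3]
opening: 0.0537
```

Contact beginning at the expected height. I'll press slightly, release and go up.

Request:
arm_command --hand '[1,1,0,0,0,0,0,0,0,0,0,0,0]' --pt "0 0 0.0005" --pt "0 0 0" --pt "0 0 0" --pt "0 0 0" --pt "0 0 0" --pt "0 0 0" --pt "0 0 -0.015" --pt "0 0 -0.03" --pt "0 0 -0.035" --pt "0 0 -0.035" --pt "0 0 -0.02" --pt "0 0 0" --pt "0 0 0" --twist '[0,0,0,0,0,0,0,0,0,0,0,0,0]'

```text
time_s: 35.18
tcp_pos: [0.5651, 0.1792, 0.2244]
ee_rot: [[-0.997, -0.075, 0.004], [-0.075, 0.997, 0.001], [-0.004, 0.001, -1.0]]
ft_force: [0.4, 0.2, -1.3]
opening: 0.0855
```

Run:
```python
from plan import *
plan(0.5768,0.02,0.24,94.3)
w=cam("wrist"); cv2.imwrite("pics/w22.png",w["bgr"])
s=cam("side"); crop(s,230,100,140,140,4.2,"pics/s22.png")
```

```text
t 35.18 tcp [0.5651 0.1792 0.2244] tooly yaw 94.3 open 0.0855 f [ 0.4  0.2 -1.3] j7 0.86
delta tool mm [   0.3 -159.7  -15.7] world mm [  11.7 -159.2   15.6]
twist 0.01
```

View pics/w22.png

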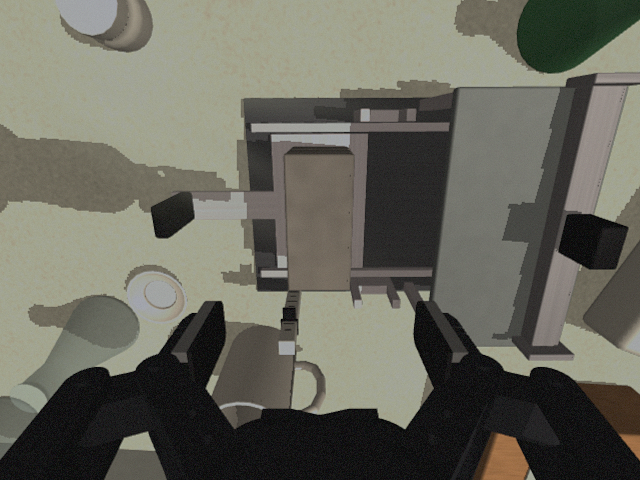

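View pics/s22.png

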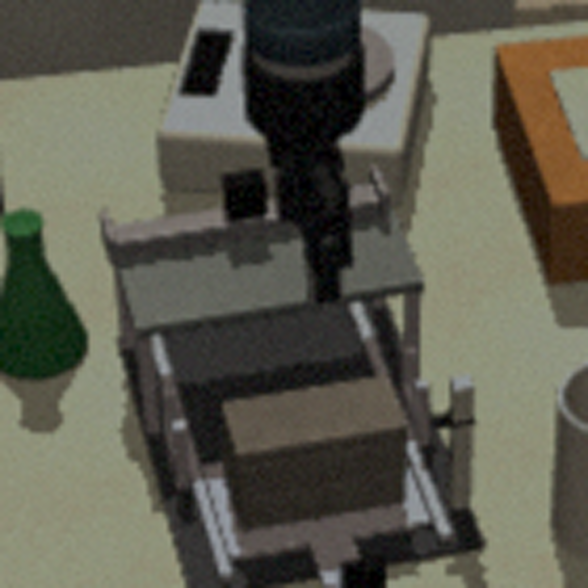

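Request:
arm_command --hand '[0,0,0,0,0,0,0,0,0,0,0,0,0]' --pt "0 -0.035 0" --pt "0 -0.035 0" --pt "0 -0.035 0" --pt "0 -0.0355 0" --pt "0 0 0" --pt "0 0 0" --pt "0 0 0.03" --pt "0 0 0.03" --pt "0 0 0.03" --pt "0 0 0.03" --pt "0 0 0" --pt "0 0 0" --pt "0 0 0" --twist '[0,0,0,0,0,0,0,0,0,0,0,0,0]'

```text
time_s: 36.37
tcp_pos: [0.5751, 0.0402, 0.1029]
ee_rot: [[-0.997, -0.077, 0.001], [-0.077, 0.997, 0.001], [-0.001, 0.001, -1.0]]
ft_force: [0.9, 0.2, 0.7]
opening: 0.0849
```

Run:
```python
from plan import *
plan(0.576,0.039,0.060,94.3)
w=cam("wrist"); cv2.imwrite("pics/w23.png",w["bgr"])
```

```text
t 36.37 tcp [0.5751 0.0402 0.1029] tooly yaw 94.4 open 0.0849 f [0.9 0.2 0.7] j7 1.00
delta tool mm [-0.7 -1.3 42.9] world mm [  0.9  -1.2 -42.9]
twist 0.12
```

View pics/w23.png

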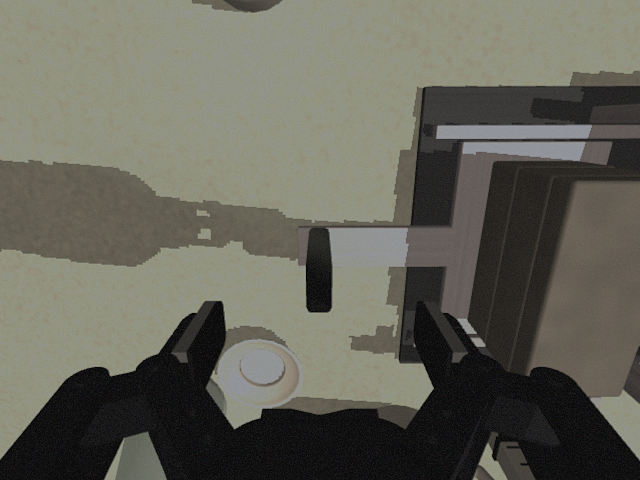

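Run:
```python
from plan import *
w=cam("wrist")
print(onz(w,(319,250),.075),onz(w,(319,310),.075),onz(w,(319,230),.05),proj(w,[.5751,.0402,.075]))
```

```text
[0.55462898 0.0389262  0.075     ] [0.58950277 0.04160436 0.075     ] [0.5520255  0.03870445 0.05      ] [318.43792138 286.12445747]
```

Request:
arm_command --hand '[0,0,0,0,1,1,1,1,1,1,1,1,1,1]' --pt "0 0 0.02" --pt "0 0 0.015" --pt "0 0 0.007" --pt "0 0 0" --pt "0 0 0" --pt "0 0 0" --pt "0 0 0" --pt "0 0 0" --pt "0 0 0" --pt "0 0 0" --pt "0 0 0" --pt "0 0 0" --pt "0 0 0" --pt "0 0 0" --twist '[0,0,0,0,0,0,0,0,0,0,0,0,0,0]' --grip_force 30

```text
time_s: 37.63
tcp_pos: [0.575, 0.0389, 0.0603]
ee_rot: [[-0.997, -0.076, 0.001], [-0.076, 0.997, 0.0], [-0.001, 0.0, -1.0]]
ft_force: [0.2, 1.7, 4.6]
opening: 0.0139
```

Request:
arm_command --hand '[1,1,1,1,1,1,1,1,1,1,1,1,1,1,1,1]' --pt "0 0.002 0" --pt "0 0.004 0" --pt "0 0.007 0" --pt "0 0.01 0" --pt "0 0.012 0" --pt "0 0.012 0" --pt "0 0.012 0" --pt "0 0.012 0" --pt "0 0.012 0" --pt "0 0.012 0" --pt "0 0.012 0" --pt "0 0.01 0" --pt "0 0.007 0" --pt "0 0.004 0" --pt "0 0.002 0" --pt "0 0 0" --twist '[0,0,0,0,0,0,0,0,0,0,0,0,0,0,0,0]'

```text
time_s: 38.97
tcp_pos: [0.5647, 0.1686, 0.0603]
ee_rot: [[-0.997, -0.076, -0.0], [-0.076, 0.997, -0.0], [0.0, -0.0, -1.0]]
ft_force: [-2.5, 0.1, 6.0]
opening: 0.0135
```

Run:
```python
from plan import *
plan(0.575-.0753*.147,0.0389+.997*.147,0.0603,94.4)
w=cam("wrist"); cv2.imwrite("pics/w24.png",w["bgr"])
```

```text
t 38.97 tcp [0.5647 0.1686 0.0603] tooly yaw 94.3 open 0.0135 f [-2.5  0.1  6. ] j7 0.74
delta tool mm [-0.6 16.9  0. ] world mm [-0.7 16.9 -0. ]
twist -0.05
```

View pics/w24.png

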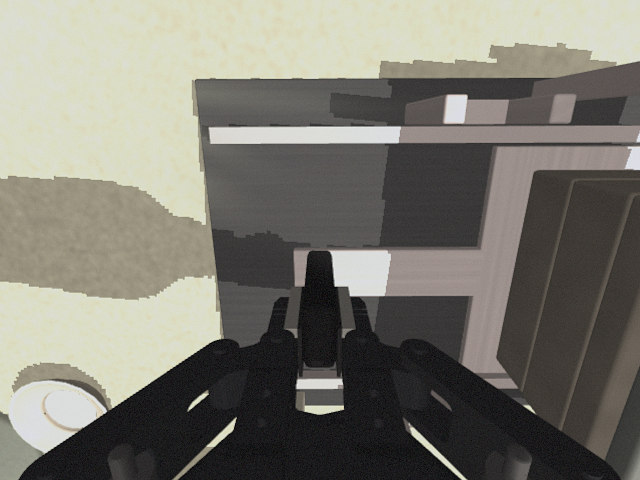

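Tray is moving and the stack is intact. I'll finish the remaining 17 mm gently until the stop.

Request:
arm_command --hand '[1,1,1,1,1,1,1]' --pt "0 0.003 0" --pt "0 0.004 0" --pt "0 0.004 0" --pt "0 0.003 0" --pt "0 0.002 0" --pt "0 0 0" --pt "0 0 0" --twist '[0,0,0,0,0,0,0]'

```text
time_s: 39.6
tcp_pos: [0.5634, 0.1841, 0.0603]
ee_rot: [[-0.997, -0.075, -0.0], [-0.075, 0.997, -0.001], [0.0, -0.0, -1.0]]
ft_force: [-2.5, -0.1, 6.6]
opening: 0.0135
```

Request:
arm_command --hand '[1,1,1,1]' --pt "0 0.001 0" --pt "0 0.001 0" --pt "0 0 0" --pt "0 0 0" --twist '[0,0,0,0]'

```text
time_s: 39.93
tcp_pos: [0.5633, 0.1856, 0.0603]
ee_rot: [[-0.997, -0.075, -0.001], [-0.075, 0.997, -0.001], [0.001, -0.001, -1.0]]
ft_force: [-2.4, -0.9, 7.0]
opening: 0.0141
```

Request:
arm_command --hand '[1,1,1,1,1]' --pt "0 0.0015 0" --pt "0 0.0015 0" --pt "0 0.001 0" --pt "0 0 0" --pt "0 0 0" --twist '[0,0,0,0,0]'

```text
time_s: 40.35
tcp_pos: [0.5633, 0.1858, 0.0603]
ee_rot: [[-0.997, -0.073, -0.002], [-0.073, 0.997, -0.008], [0.003, -0.008, -1.0]]
ft_force: [-4.6, -7.7, 12.0]
opening: 0.0136
```

Request:
arm_command --hand '[1,0.5,0.5,0.5,0.5,0.5,0.5,0.5,0.5,0.5,0.5,0.5,0.5,0.5]' --pt "0 -0.003 0" --pt "0 0 0" --pt "0 0 0" --pt "0 0 0" --pt "0 0 -0.02" --pt "0 0 -0.03" --pt "0 0 -0.035" --pt "0 0 -0.035" --pt "0 0 -0.035" --pt "0 0 -0.035" --pt "0 0 -0.035" --pt "0 0 0" --pt "0 0 0" --pt "0 0 0" --twist '[0,0,0,0,0,0,0,0,0,0,0,0,0,0]'

```text
time_s: 41.52
tcp_pos: [0.5633, 0.1866, 0.284]
ee_rot: [[-0.997, -0.075, -0.001], [-0.075, 0.997, -0.001], [0.001, -0.001, -1.0]]
ft_force: [0.5, -0.3, -0.5]
opening: 0.0427
```

Run:
```python
from plan import *
plan(0.56,0.34,0.28,4)
w=cam("wrist"); cv2.imwrite("pics/w25.png",w["bgr"])
s=cam("side"); crop(s,230,100,140,140,4.2,"pics/s25.png")
```

```text
t 41.52 tcp [0.5633 0.1866 0.284 ] tooly yaw 94.3 open 0.0427 f [ 0.5 -0.3 -0.5] j7 0.89
delta tool mm [ -8.2 153.3   3.9] world mm [ -3.3 153.4  -4. ]
twist 90.29
```

View pics/w25.png

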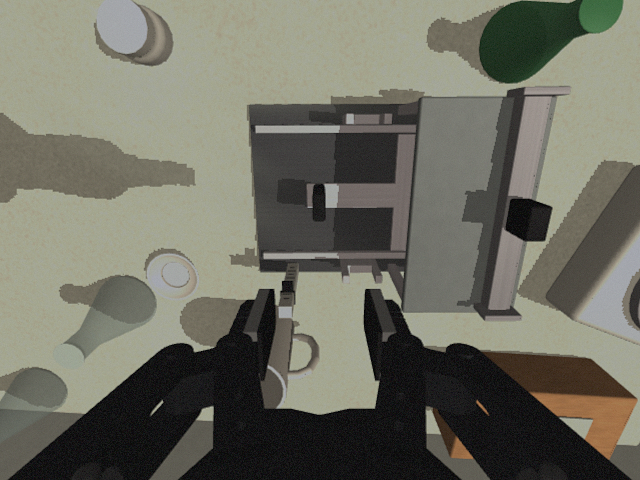

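View pics/s25.png

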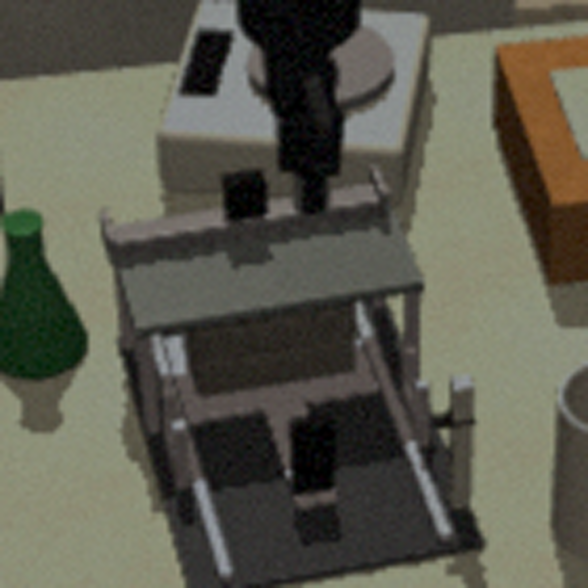

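Request:
arm_command --hand '[0.2,0.2,0.2,0.2,0.2,0.2,0.2,0.2,0.2,0.2,0.2,0.2,0.2,0.2,0.2,0.2]' --pt "0 0 0" --pt "0 0 0" --pt "0 0 0" --pt "0 0 0" --pt "0 0 0" --pt "0 0 0" --pt "0 0 0" --pt "0 0 0" --pt "0 0 0" --pt "0 0 0" --pt "0 0 0" --pt "0 0 0" --pt "0 0 0" --pt "0.03 0 0" --pt "0.03 0 0" --pt "0 0 0" --twist '[6.9,6.9,6.9,6.9,6.9,6.9,6.9,6.9,6.9,6.9,6.9,6.9,6.9,0,0,0]'

```text
time_s: 42.95
tcp_pos: [0.5549, 0.2541, 0.2834]
ee_rot: [[-0.09, 0.996, -0.004], [0.996, 0.09, 0.005], [0.006, -0.004, -1.0]]
ft_force: [-2.0, 2.2, -0.2]
opening: 0.0685
```

Run:
```python
from plan import *
plan(0.55,0.36,0.28,4)
w=cam("wrist"); cv2.imwrite("pics/w26.png",w["bgr"])
```

```text
t 42.95 tcp [0.5549 0.2541 0.2834] tooly yaw 5.1 open 0.0685 f [-2.   2.2 -0.2] j7 -0.65
delta tool mm [105.9   4.6   3.9] world mm [ -4.9 105.9  -3.4]
twist 1.14
```

View pics/w26.png

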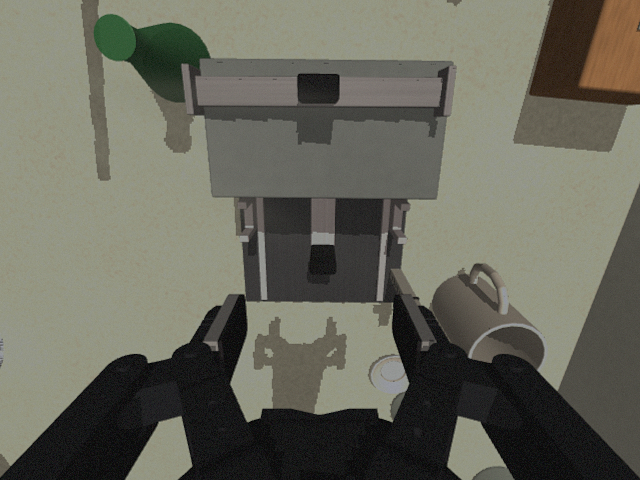

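Run:
```python
from plan import *
w=cam("wrist")
print("cam",-w["R"].T@w["t"])
for uv in [(298,75),(338,74),(339,101),(298,101)]: print(onz(w,uv,.157).round(4))
for uv in [(196,78),(441,76),(443,107),(197,105)]: print("bar",onz(w,uv,.125).round(4))
print("plates",onz(w,(190,66),.135).round(4),onz(w,(448,63),.135).round(4))
A=[onz(w,u,.109) for u in [(201,59),(452,62),(437,199),(211,196)]]; print(np.mean(A,0),np.array(A).round(4))
crop(w,170,40,300,170,2.6,"pics/w26c.png")
plan(.555,.37,.2)
```

```text
cam [0.5490735 0.3343026 0.4123293]
[0.5309 0.3653 0.157 ]
[0.5586 0.3684 0.157 ]
[0.5612 0.3511 0.157 ]
[0.532  0.3485 0.157 ]
bar [0.4487 0.3599 0.125 ]
bar [0.6405 0.3784 0.125 ]
bar [0.6468 0.3561 0.125 ]
bar [0.4489 0.3401 0.125 ]
plates [0.4479 0.3669 0.135 ] [0.6408 0.386  0.135 ]
[0.55431186 0.3271206  0.109     ] [[0.4476 0.3759 0.109 ]
 [0.6525 0.3919 0.109 ]
 [0.6632 0.2783 0.109 ]
 [0.454  0.2624 0.109 ]]
t 43.05 tcp [0.5569 0.2485 0.283 ] tooly yaw 4.9 open 0.0683 f [-0.  -0.1 -0.5] j7 -0.65
delta tool mm [121.2   8.7  83. ] world mm [ -1.9 121.5 -83. ]
```

View pics/w26c.png

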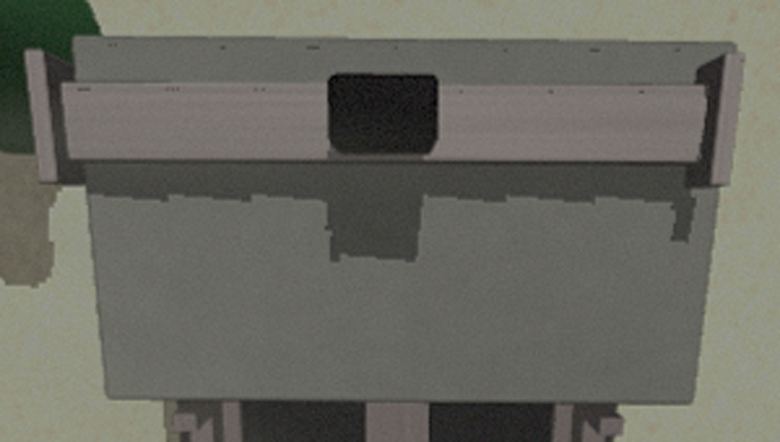

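Request:
arm_command --hand '[0.2,0.2,0.2,0.2,0.2,0.2]' --pt "0.035 -0.01 0" --pt "0.035 0 0" --pt "0.02 0 0" --pt "0 0 0" --pt "0 0 0" --pt "0 0 0" --twist '[0,0,0,0,0,0]'

```text
time_s: 43.55
tcp_pos: [0.5424, 0.3331, 0.2835]
ee_rot: [[-0.078, 0.997, -0.001], [0.997, 0.078, -0.003], [-0.003, -0.001, -1.0]]
ft_force: [0.3, -0.3, 0.2]
opening: 0.0686
```

Run:
```python
from plan import *
w=cam("wrist"); plan(.546,.358,.2)
cv2.imwrite("pics/w27.png",w["bgr"])
np.savez("w27.npz",R=w["R"],t=w["t"],mtx=w["mtx"])
```

```text
t 43.60 tcp [0.5428 0.3326 0.2837] tooly yaw 4.4 open 0.0683 f [ 0.2  0.3 -0.5] j7 -0.81
delta tool mm [25.3  5.2 83.6] world mm [  3.2  25.4 -83.7]
```

View pics/w27.png

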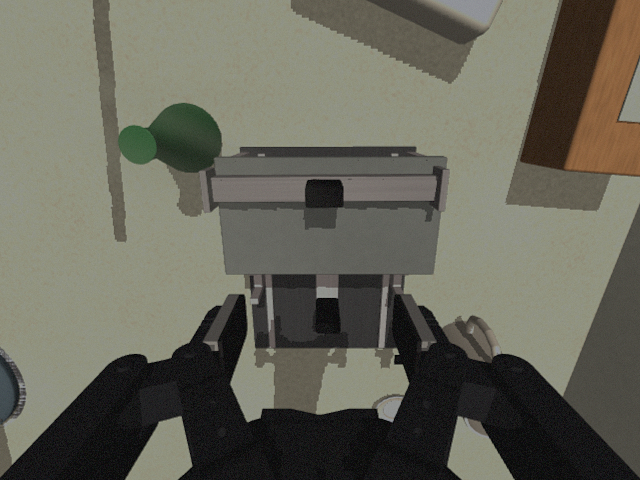

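Run:
```python
from plan import *
d=dict(np.load("w27.npz"))
f=lambda z,*u:[onz(d,q,z).round(4) for q in u]
print("block -y edge",f(.157,(305.5,206.5),(343,206)), "bar -y edge",f(.125,(212,206),(437,202.5)))
print("plates outer",f(.125,(202,190),(446,188)),"roof near",f(.109,(224.5,274),(434,274)),"far",f(.109,(215,157),(446,157)))
```

```text
block -y edge [array([0.5305, 0.3532, 0.157 ]), array([0.5599, 0.3559, 0.157 ])] bar -y edge [array([0.447 , 0.3392, 0.125 ]), array([0.6455, 0.3579, 0.125 ])]
plates outer [array([0.4387, 0.3529, 0.125 ]), array([0.6508, 0.3713, 0.125 ])] roof near [array([0.4527, 0.2654, 0.109 ]), array([0.6627, 0.2818, 0.109 ])] far [array([0.4459, 0.3802, 0.109 ]), array([0.6515, 0.3963, 0.109 ])]
```

Request:
arm_command --hand '[0.2,0.2,0.2,0.2,0.2,0.2,0.2,0.2,0.2]' --pt "0.0286 0.0044 0" --pt "0 0 0" --pt "0 0 0.03" --pt "0 0 0.03" --pt "0 0 0.03" --pt "0 0 0.015" --pt "0 0 0" --pt "0 0 0" --pt "0 0 0" --twist '[0,-0.7,0,0,0,0,0,0,0]'

```text
time_s: 44.35
tcp_pos: [0.5448, 0.365, 0.1818]
ee_rot: [[-0.091, 0.996, 0.002], [0.996, 0.091, 0.002], [0.002, 0.003, -1.0]]
ft_force: [-0.4, 0.1, -0.5]
opening: 0.0681
```

Run:
```python
from plan import *
w=cam("wrist"); plan(.545,.3615,.1433,5.1)
cv2.imwrite("pics/w28.png",w["bgr"])
np.savez("w28.npz",R=w["R"],t=w["t"],mtx=w["mtx"])
```

```text
t 44.40 tcp [0.545  0.3654 0.1824] tooly yaw 5.3 open 0.0683 f [-1.   0.6  0.4] j7 -0.90
delta tool mm [-4.  -0.5 39.1] world mm [  0.   -3.9 -39.1]
twist 0.17
```

View pics/w28.png

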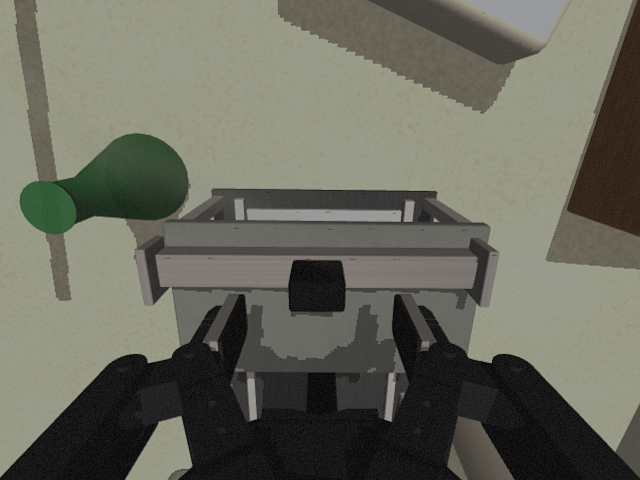

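Run:
```python
from plan import *
d=dict(np.load("w28.npz"))
a,b=onz(d,(289.5,310),.157),onz(d,(345.5,310),.157); print(a,b,(a+b)/2+.009*np.array([-.091,.996,0]))
a,b=onz(d,(159,290),.125),onz(d,(476,288),.125); print(a,b,np.degrees(np.arctan2(*(b-a)[1::-1])),(a+b)/2+.011*np.array([-.091,.996,0]))
```

```text
[0.53065269 0.35362541 0.157     ] [0.56018381 0.35627309 0.157     ] [0.54459925 0.36391325 0.157     ]
[0.44726873 0.34097073 0.125     ] [0.64449959 0.36011863 0.125     ] 5.545108351980835 [0.54488316 0.36150068 0.125     ]
```

Request:
arm_command --hand '[0.2,0.2,0.2,0.2,0.2,1,1,1,1,1,1,1,1]' --pt "-0.002 -0.0004 0.005" --pt "0 0 0.015" --pt "0 0 0.012" --pt "0 0 0.006" --pt "0 0 0" --pt "0 0 0" --pt "0 0 0" --pt "0 0 0" --pt "0 0 0" --pt "0 0 0" --pt "0 0 0" --pt "0 0 0" --pt "0 0 0" --twist '[-0.1,0,0,0,0,0,0,0,0,0,0,0,0]' --grip_force 70

```text
time_s: 45.48
tcp_pos: [0.5439, 0.3631, 0.1426]
ee_rot: [[-0.094, 0.996, 0.001], [0.996, 0.094, 0.001], [0.001, 0.002, -1.0]]
ft_force: [0.2, 0.2, 2.1]
opening: 0.0293
```

Run:
```python
from plan import *
w=cam("wrist"); plan(.545,.363,.1433,5.4)
cv2.imwrite("pics/w29.png",w["bgr"])
```

```text
t 45.53 tcp [0.5439 0.3631 0.1426] tooly yaw 5.4 open 0.0290 f [0.3 0.1 3.6] j7 -0.92
delta tool mm [-0.2  1.1 -0.7] world mm [ 1.1 -0.1  0.7]
twist 0.0
```

View pics/w29.png

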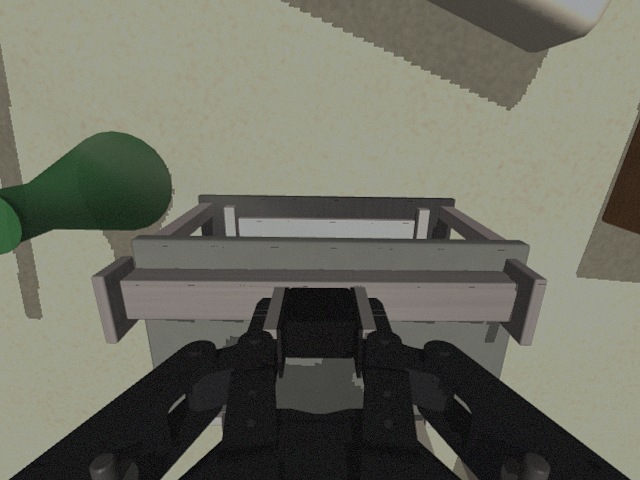

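Run:
```python
import cv2,numpy as np
a=cv2.imread("pics/w3.png");b=cv2.imread("pics/w29.png")
for im in (a,b):
    g=im[:,300:340].astype(float).mean((1,2)); print(g[345:370].round(0))
v=np.hstack([a[270:400,220:420],b[270:400,220:420]]); cv2.imwrite("pics/cmp.png",cv2.resize(v,None,fx=2,fy=2))
```

```text
[ 25.  26.  25.  25.  24.  23.  25.  26.  25.  23.  23.  23.  93. 152.
 138. 134. 122. 113. 114. 114. 115. 115. 115. 117. 118.]
[23. 23. 23. 23. 22. 22. 21. 23. 22. 20. 23. 20. 31. 68. 93. 90. 89. 89.
 84. 82. 78. 68. 69. 68. 69.]
```

Request:
arm_command --hand '[1,1,1,1,1,1,1]' --pt "0 0 -0.008" --pt "0 0 -0.015" --pt "0 0 -0.015" --pt "0 0 -0.007" --pt "0 0 0" --pt "0 0 0" --pt "0 0 0" --twist '[0,0,0,0,0,0,0]'

```text
time_s: 46.12
tcp_pos: [0.5431, 0.362, 0.1864]
ee_rot: [[-0.094, 0.996, -0.001], [0.996, 0.094, -0.001], [-0.001, -0.001, -1.0]]
ft_force: [0.1, 0.6, -3.6]
opening: 0.0286
```

Run:
```python
from plan import *
w=cam("wrist"); plan(.562,.2375,.18,4.3)
cv2.imwrite("pics/w30.png",w["bgr"])
```

```text
t 46.17 tcp [0.543  0.3618 0.186 ] tooly yaw 5.4 open 0.0291 f [-1.1  0.1 -3.4] j7 -0.89
delta tool mm [-125.6    7.2    6.1] world mm [  19.  -124.3   -6. ]
twist 1.1
```

View pics/cmp.png

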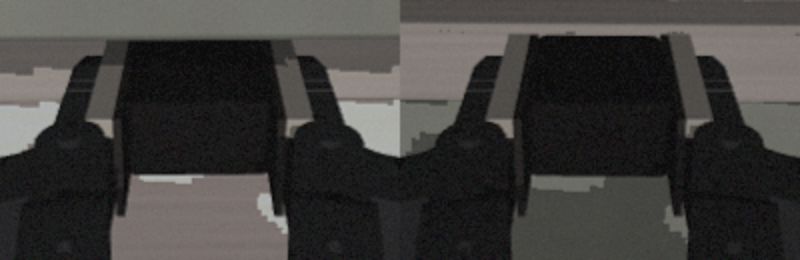

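View pics/w30.png

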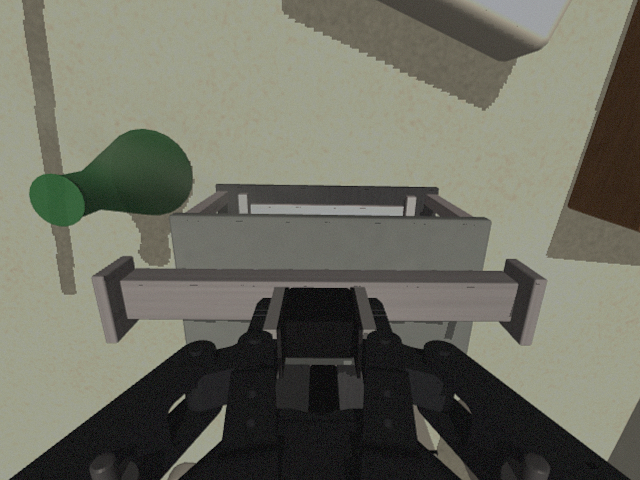

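Request:
arm_command --hand '[1,1,1,1,1,1,1,1,1,1,1]' --pt "0 0 0" --pt "-0.012 0.0016 0" --pt "-0.022 0.0016 0" --pt "-0.026 0.0016 0" --pt "-0.026 0.0016 0" --pt "-0.022 0.0016 0" --pt "-0.012 0.0016 0" --pt "-0.0054 0 0" --pt "0 0 0" --pt "0 0 0" --pt "0 0 0" --twist '[1.1,0,0,0,0,0,0,0,0,0,0]'

```text
time_s: 47.08
tcp_pos: [0.5615, 0.2408, 0.1872]
ee_rot: [[-0.078, 0.997, 0.0], [0.997, 0.078, 0.002], [0.002, 0.0, -1.0]]
ft_force: [-0.4, 1.2, -3.5]
opening: 0.0293
```

Run:
```python
from plan import *
w=cam("wrist"); plan(.5622,.2375,.105,4.3)
cv2.imwrite("pics/w31.png",w["bgr"])
```

```text
t 47.13 tcp [0.5614 0.2408 0.1872] tooly yaw 4.5 open 0.0287 f [ 0.2  0.2 -3.6] j7 -0.71
delta tool mm [-3.6  0.5 82.2] world mm [  0.8  -3.3 -82.2]
twist 0.21
```

View pics/w31.png

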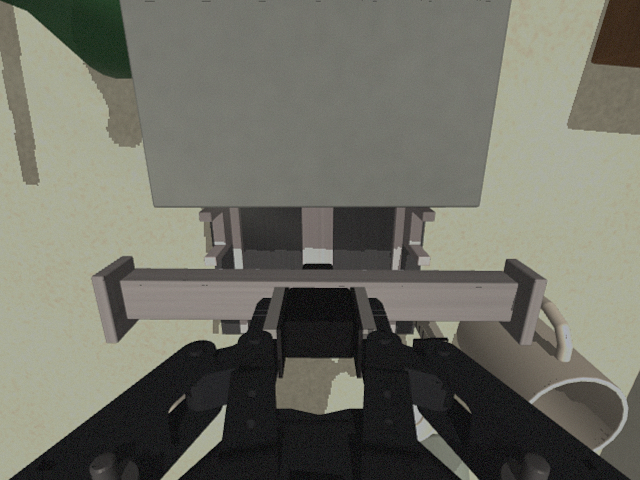

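Request:
arm_command --hand '[1,1,1,1,1,1,1,1]' --pt "-0.0036 0.0007 0" --pt "0 0 0.02" --pt "0 0 0.02" --pt "0 0 0.02" --pt "0 0 0.01" --pt "0 0 0" --pt "0 0 0" --pt "0 0 0" --twist '[0.2,0,0,0,0,0,0,0]'

```text
time_s: 47.8
tcp_pos: [0.5642, 0.2357, 0.1182]
ee_rot: [[-0.072, 0.997, 0.002], [0.997, 0.072, 0.001], [0.001, 0.002, -1.0]]
ft_force: [0.1, 0.2, -3.0]
opening: 0.0292
```

Run:
```python
from plan import *
w=cam("wrist"); plan(.5622,.2375,.0683,4.3)
cv2.imwrite("pics/w32.png",w["bgr"])
```

```text
t 47.85 tcp [0.5644 0.2357 0.1185] tooly yaw 4.1 open 0.0288 f [-0.6  0.  -2.7] j7 -0.76
delta tool mm [ 1.9 -2.3 50.2] world mm [ -2.2   1.8 -50.2]
twist -0.18
```

View pics/w32.png

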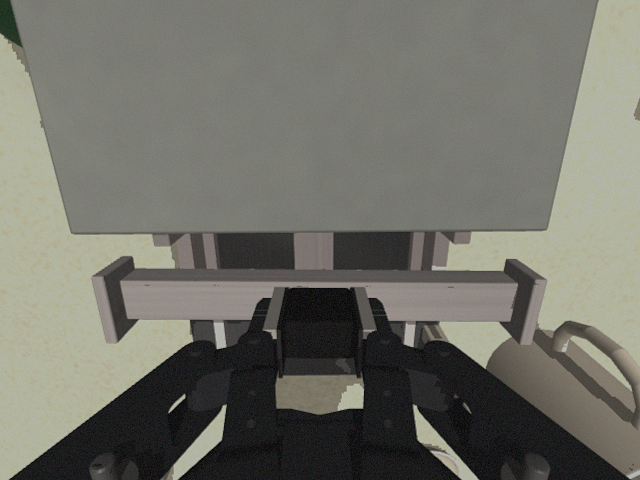

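Next I'll correct by +1.9 mm and −2.2 mm, then lower to just above the bracket tops.

Request:
arm_command --hand '[1,1,1,1,1,1]' --pt "0.0019 -0.0022 0" --pt "0 0 0.01" --pt "0 0 0.007" --pt "0 0 0" --pt "0 0 0" --pt "0 0 0" --twist '[-0.1,0,0,0,0,0]'

```text
time_s: 48.35
tcp_pos: [0.5609, 0.2362, 0.0994]
ee_rot: [[-0.073, 0.997, -0.0], [0.997, 0.073, -0.0], [-0.0, -0.0, -1.0]]
ft_force: [-0.4, 0.1, -3.4]
opening: 0.029
```

Run:
```python
from plan import *
w=cam("wrist"); plan(.5622,.2375,.0683,4.3)
cv2.imwrite("pics/w33.png",w["bgr"])
```

```text
t 48.40 tcp [0.5611 0.2363 0.0997] tooly yaw 4.2 open 0.0289 f [-0.8 -0.5 -2.5] j7 -0.77
delta tool mm [ 1.1  1.2 31.4] world mm [  1.1   1.2 -31.4]
twist -0.11
```

View pics/w33.png

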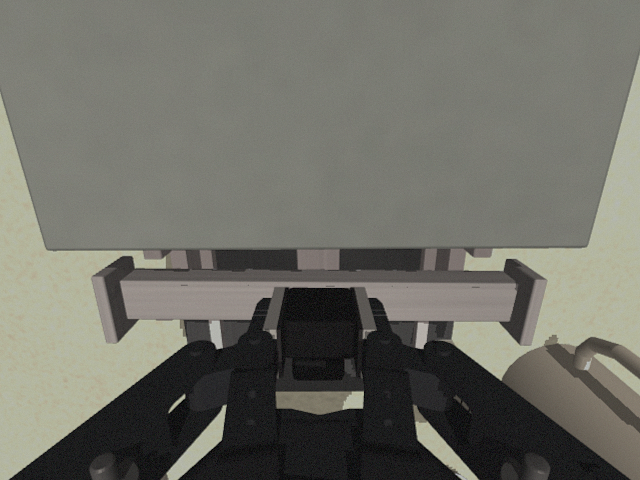

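Request:
arm_command --hand '[1,1,1,1,1,1]' --pt "0.0011 0.0009 0" --pt "0 0 0.005" --pt "0 0 0.005" --pt "0 0 0.005" --pt "0 0 0" --pt "0 0 0" --twist '[0,0,0,0,0,0]'

```text
time_s: 48.9
tcp_pos: [0.5612, 0.2371, 0.0839]
ee_rot: [[-0.073, 0.997, -0.002], [0.997, 0.073, -0.001], [-0.001, -0.002, -1.0]]
ft_force: [0.2, 0.2, -4.0]
opening: 0.0286
```

Run:
```python
from plan import *
w=cam("wrist"); plan(.5622,.2375,.0683,4.3)
```

```text
t 48.95 tcp [0.5616 0.2374 0.0844] tooly yaw 4.2 open 0.0290 f [ 0.  -0.2 -3.3] j7 -0.79
delta tool mm [ 0.1  0.6 16.1] world mm [  0.6   0.1 -16.1]
twist -0.1
```

Already 14 mm inside the slots with no resistance, so I'll continue down.

Request:
arm_command --hand '[1,1,1,1,1,1,1]' --pt "0 0 0.005" --pt "0 0 0.005" --pt "0 0 0.003" --pt "0 0 0.002" --pt "0 0 0.001" --pt "0 0 0" --pt "0 0 0" --twist '[0,0,0,0,0,0,0]'

```text
time_s: 49.53
tcp_pos: [0.5619, 0.2376, 0.0688]
ee_rot: [[-0.073, 0.997, -0.0], [0.997, 0.073, 0.0], [0.0, 0.0, -1.0]]
ft_force: [-0.2, 0.4, -2.7]
opening: 0.0287
```

Request:
arm_command --hand '[1,1,1,1]' --pt "0 0 0.001" --pt "0 0 0.0005" --pt "0 0 0" --pt "0 0 0" --twist '[0,0,0,0]'

```text
time_s: 49.87
tcp_pos: [0.5621, 0.2377, 0.0676]
ee_rot: [[-0.073, 0.997, 0.001], [0.997, 0.073, 0.0], [0.0, 0.001, -1.0]]
ft_force: [-0.2, -0.1, -1.5]
opening: 0.0289
```

Request:
arm_command --hand '[1,1,0.4,0.4,0.4,0.4,0.4,0.4,0.4,0.4,0.4,0.4,0.4,0.4]' --pt "0 0 0.0005" --pt "0 0 0" --pt "0 0 0" --pt "0 0 0" --pt "0 0 0" --pt "0 0 -0.003" --pt "0 0 -0.02" --pt "0 0 -0.03" --pt "0 0 -0.035" --pt "0 0 -0.035" --pt "0 0 -0.035" --pt "0 0 -0.035" --pt "0 0 0" --pt "0 0 0" --twist '[0,0,0,0,0,0,0,0,0,0,0,0,0,0]'

```text
time_s: 51.03
tcp_pos: [0.5634, 0.2389, 0.2633]
ee_rot: [[-0.074, 0.997, 0.006], [0.997, 0.073, 0.002], [0.002, 0.007, -1.0]]
ft_force: [0.4, 0.1, -1.0]
opening: 0.0515
```

Request:
arm_command --hand '[0.4,0.4,0.4,0.4,0.4,0.4,0.4,0.4]' --pt "-0.035 0 0" --pt "-0.035 0 0" --pt "-0.035 0 0" --pt "-0.035 0 0" --pt "-0.035 0 -0.02" --pt "-0.035 0 -0.02" --pt "0 0 0" --pt "0 0 0" --twist '[0,0,0,0,0,0,0,0]'

```text
time_s: 51.7
tcp_pos: [0.5777, 0.0238, 0.2992]
ee_rot: [[-0.066, 0.998, -0.0], [0.998, 0.066, -0.001], [-0.001, -0.0, -1.0]]
ft_force: [-0.2, 0.6, -0.0]
opening: 0.0514
```

Run:
```python
from plan import *
w=cam("wrist"); t=cam("top"); s=cam("side"); plan(.5622,.2375,.0683,4.3)
cv2.imwrite("pics/w34.png",w["bgr"]); crop(t,160,190,160,120,5,"pics/t34.png"); crop(s,230,100,140,140,4.2,"pics/s34.png"); cv2.imwrite("pics/s34f.png",s["bgr"])
```

```text
t 51.85 tcp [0.576  0.0298 0.2983] tooly yaw 4.4 open 0.0513 f [ 0.4 -0.1 -0.6] j7 -0.24
delta tool mm [207.9   2.6 230.2] world mm [ -13.8  207.7 -230. ]
twist 0.05
```

View pics/w34.png

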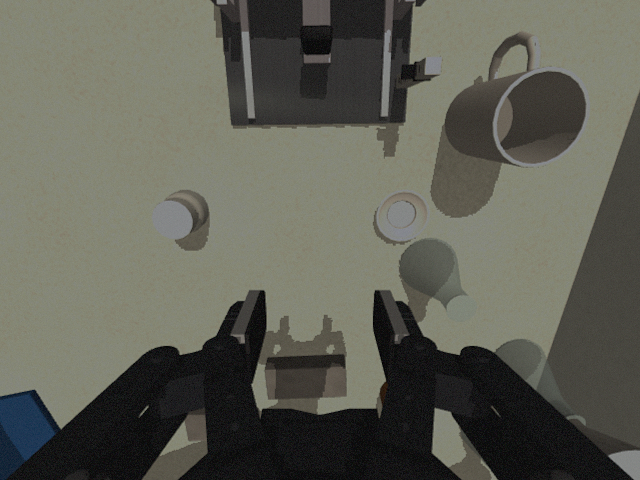

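View pics/t34.png

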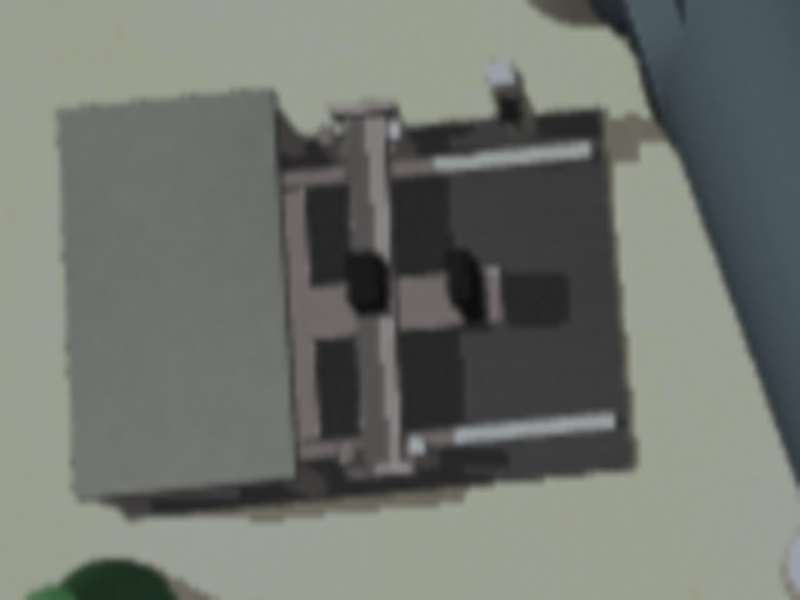

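View pics/s34.png

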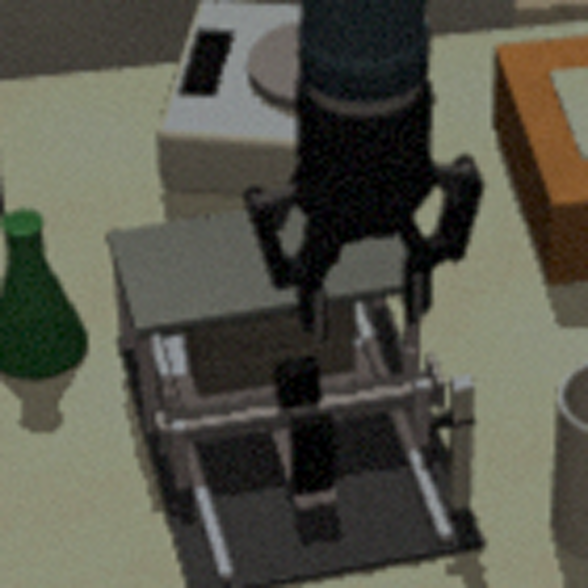

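View pics/s34f.png

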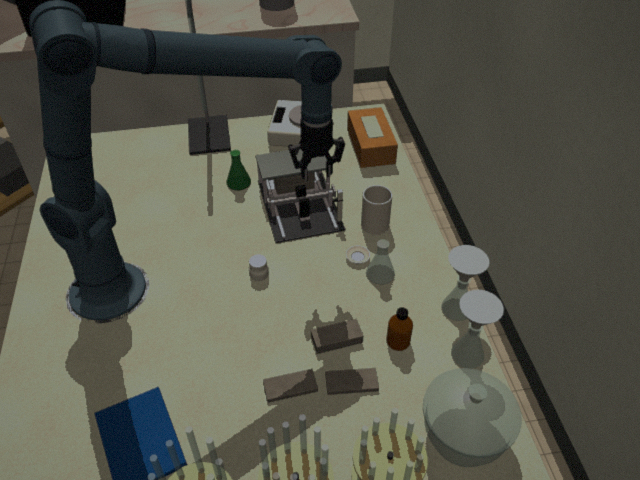

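Run:
```python
from plan import *
t=cam("top")
f=lambda c:(160+(c[0]+.5)/5-.5,190+(c[1]+.5)/5-.5)
h=onz(t,f((463,285)),.075); print("handle",h, "bar block",onz(t,f((367,285)),.082), "travel from first top view",np.linalg.norm(h-np.array([.5724,.0371,.075])))
print(r.job_done())
```

```text
handle [0.56067153 0.18183804 0.075     ] bar block [0.56039522 0.23227863 0.082     ] travel from first top view 0.14521245354405388
the job is handed in; nothing more can be done
None
```

The job is done and handed in at about 52 s of the 208 s allowed; no verdict came back.

I lifted the bar out level and laid it on the hood roof. I then stacked two thick slabs and one thin one (30 + 30 + 15 = 75 mm) on the pulled-out tray. I slid the tray home by its handle until it met its stop, and set the bar back in both brackets. Three spare slabs lie flat on the bench.

**What the last checks showed:**
- **Tray:** it travelled 147 mm by the arm's own position, from about 28 mm to the 175 mm stop. The last overhead picture gives 145 mm, which is within the cameras' error.
- **Bar:** its grip block is at the same pixel in the overhead view as at the start. It went into the slots without resistance and looks level in the side view.
- **Stack:** I measured only the first slab against the tray; the upper two were lined up by eye in the wrist view. They came down at the heights expected for flat slabs. I did not measure the stack again after sliding it in; it looks undisturbed in the side view.
- **Glassware and crockery:** the pieces in the last pictures look undisturbed.

**What went differently or disagreed:**
- The bar was knocked a few centimetres across the roof while I was stacking, so I found it again before gripping it.
- I saw no sign of the grip slackening.
- The wrist and overhead cameras disagreed by about 3–5 mm on where the stand is. I went by the wrist view and contact.

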